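# Load the optics drying well and let its lift down

### The job

Load the drying well: turn the steel tray round so that its plain end leads, slide it fully home into the guide rails of the raised lift, and stand every filter cube and objective pot that is on the bench upright on the tray. Then, with the screwdriver and not with your fingers, lift the tail of the red catch and keep it up until the lift has sunk all the way to the bottom, and lay the screwdriver back in both notches of its rest, the way round it lay. Leave the other things on the bench alone.

Things in the scene. Friction and masses are not known exactly. Their poses are not given: they have to be found in the camera images.
- dryer: the drying well: white open-topped housing, 184 x 162 mm in plan, rim 125 mm above the bench, blue stripe and air slots on its flanks. Fixed. Origin on the bench under it (walls from x = -89 to +95 mm, y = +-81 mm); +x is the way the tray slides in, so the entry end with the ratchet rack and red catch is at -x; z up
- lift (a joint): how far the aluminium lift in the well has sunk, m: 0 = raised for loading (ledges 135 mm above the bench, 10 mm above the rim), 0.055 = at the bottom. A ratchet with teeth 12 mm apart holds the load up; with the catch lifted clear the lift sinks by itself, damped, in 1 to 4 s; if the catch drops back before 36 mm it holds on the next tooth
- lift_seat (a point): on the lift: where the middle of the tray's underside lies when the tray is fully home; moves with the lift; axes as the dryer's. Two C-shaped rails lie along x on either side: ledges (tops at z = 0 here) from 51 to 65 mm off the middle, upright sides 128 mm apart, lips 10 mm above the ledges reaching in to 57 mm off the middle, so the tray cannot go in from above; end stop at x = +81 mm
- lift_mouth (a point): on the lift: middle of the rails' entry end, at ledge height, 72 mm on the -x side of lift_seat. Here the ledges slope down over 12 mm and the sides flare out over 15 mm, as a lead-in
- catch (a joint): angle of the red catch, rad: 0 = engaged with the rack; the lift is free above about 0.25; 0.55 = stop. It drops back by itself when let go
- catch_tail (a point): middle of the underside of the catch's tail, a red tab 26 x 26 x 6 mm standing out in -x from the entry end, its middle 27 mm in front of the wall and 106 mm above the bench; axes as the dryer's at angle 0. It pivots about a pin along x that lies 45 mm to -y of this point; lifting it 13 to 20 mm (1 to 3 N) frees the lift. Nothing lies below it
- tray: steel tray, base plate 124 mm wide (y), 4 mm thick, 160 mm long over all (x = +-80 mm); origin at the middle of its underside. 8 mm high rim; free floor x = -62 to +75, y = +-49 mm. At its -x end a blue front plate 136 mm wide, 28 mm high, too wide for the rails, so the plain +x end must lead. Starts with the wrong end to the lift. 0.2 to 0.4 kg, balance point 37 mm to -x of the origin
- tray_grip (a point): on the tray: grip point of the blue upright fin on the front plate, 71 mm to -x of the tray's origin and 40 mm above its underside; the fin is 18 mm thick (x = -80 to -62 mm), 44 mm wide (y), its top 52 mm above the underside; grip it across its thickness, from above
- cube_a: black filter cube with a round window, 34 x 36 x 36 mm (x from -15 to +17 mm, y +-18 mm), origin at its underside, z up; about 75 g; may be absent
- cube_b: black filter cube with a round window, 34 x 36 x 36 mm (x from -15 to +17 mm, y +-18 mm), origin at its underside, z up; about 75 g; may be absent
- pot_a: black upright objective pot with a yellow band, 41 mm across, 62 mm high, origin at the middle of its underside, z up; about 110 g; may be absent
- pot_b: black upright objective pot with a blue band, 41 mm across, 52 mm high, origin at the middle of its underside, z up; about 110 g; may be absent
- screwdriver: screwdriver with orange handle: along its own y the handle (25 mm across) runs from y = -7 to +93 mm, the bare 5 mm shaft from y = -7 to its tip at y = -93 mm; axis 12.5 mm above the origin; 65 g, balance point at about y = +40 mm. It starts in its rest
- rest: dark steel rest, fixed: foot plate 36 x 150 mm with two narrow 8 mm V-notched posts, the lower one at y = +72 mm for the handle and the higher one at y = -50 mm for the shaft. Origin on the bench. The screwdriver lies in it with its y axis along the rest's y, its origin 42.5 mm above the rest's origin (axis 55 mm above the bench)
- dust_blower: black rubber dust blower, 52 mm across and 98 mm high, a bystander; origin at its underside
- immersion_oil: brown dropper bottle, 28 mm across and 80 mm high, a bystander; origin at its underside
Things that resemble listed ones, but are neither listed nor needed, are in the scene too. Of the things like the cube_b, leave any that is orange; of the rest the larger one is meant.

How it is judged (in metres and radians):
On the way, in this order (a step that is already met when the one before it is completed fails the run):
1. the tray is fully home in the rails of the raised lift with every cube and pot upright on it (x of tray in the frame of lift_seat between -0.006 and 0.006 m and y of tray in the frame of lift_seat between -0.004 and 0.004 m and z of tray in the frame of lift_seat between -0.004 and 0.005 m and x of tray_grip in the frame of lift_seat below -0.055 m and x of cube_a in the frame of tray between -0.062 and 0.075 m and y of cube_a in the frame of tray between -0.05 and 0.05 m and z of cube_a in the frame of tray between 0 and 0.009 m and angle between each of cube_a, cube_b, pot_a, pot_b's own z axis and vertical below 0.15 rad and x of cube_b in the frame of tray between -0.062 and 0.075 m and y of cube_b in the frame of tray between -0.05 and 0.05 m and z of cube_b in the frame of tray between 0 and 0.009 m and x of pot_a in the frame of tray between -0.062 and 0.075 m and y of pot_a in the frame of tray between -0.05 and 0.05 m and z of pot_a in the frame of tray between 0 and 0.009 m and x of pot_b in the frame of tray between -0.062 and 0.075 m and y of pot_b in the frame of tray between -0.05 and 0.05 m and z of pot_b in the frame of tray between 0 and 0.009 m and value of joint lift below 0.03 m), for 0.3 s.
2. the catch is lifted and the loaded lift is down at the bottom (x of tray in the frame of lift_seat between -0.006 and 0.006 m and y of tray in the frame of lift_seat between -0.004 and 0.004 m and z of tray in the frame of lift_seat between -0.004 and 0.005 m and x of tray_grip in the frame of lift_seat below -0.055 m and value of joint lift above 0.05 m), for 0.2 s.
At the end, for the whole second after the job is handed in: the lift is within 5 mm of the bottom; the tray is home in its rails within 6 mm, grip end towards the mouth; every cube and pot present stands upright (within 0.15 rad) on the tray's floor; the screwdriver lies in both notches of its rest (within 18 mm along it, 7 mm across); all at rest (all of step 2 and x of cube_a in the frame of tray between -0.062 and 0.075 m and y of cube_a in the frame of tray between -0.05 and 0.05 m and z of cube_a in the frame of tray between 0 and 0.009 m and angle between each of cube_a, cube_b, pot_a, pot_b's own z axis and vertical below 0.15 rad and x of cube_b in the frame of tray between -0.062 and 0.075 m and y of cube_b in the frame of tray between -0.05 and 0.05 m and z of cube_b in the frame of tray between 0 and 0.009 m and x of pot_a in the frame of tray between -0.062 and 0.075 m and y of pot_a in the frame of tray between -0.05 and 0.05 m and z of pot_a in the frame of tray between 0 and 0.009 m and x of pot_b in the frame of tray between -0.062 and 0.075 m and y of pot_b in the frame of tray between -0.05 and 0.05 m and z of pot_b in the frame of tray between 0 and 0.009 m and x of screwdriver in the frame of rest between -0.007 and 0.007 m and y of screwdriver in the frame of rest between -0.018 and 0.018 m and z of screwdriver in the frame of rest between 0.037 and 0.049 m and angle between the y axis of screwdriver and the y axis of rest, either way round below 0.12 rad and linear speed of each of tray, screwdriver, cube_a, cube_b, pot_a, pot_b below 0.03 m/s); the robot touches nothing.
It fails at once if the fingers press on the catch (contact force between the fingers and catch above 1 N).
It fails at once if a bystander is pushed more than 3 cm or knocked over (distance of any of dust_blower, immersion_oil from where it was at the start of the episode above 0.03 m).
Of cube_a, cube_b, pot_a, pot_b only 2 to 4 are there at a start; the rules pass over those that are not, and their reading is None.
At some moment in a run one of cube_a, cube_b may be knocked a few centimetres aside while the robot is not near it.
It also fails if it takes over 210 s, if anything falls off the work surface, if the arm or the gripper's body presses on something with over 40 N, if the wrist force passes 120 N, or if a joint passes its speed limit or range.

### The arm

A 6-joint arm with a two-finger parallel gripper is mounted at the origin on a cart in front of the work surface, level with it; the furniture and walls round the work are solid. World frame = base frame: x ahead of the robot, y to its left, z up, the work surface at z = 0. Lengths are in mm, angles in rad, forces in N, time in s.
With the tool pointing down it reaches from about 350 to 775 mm from the base axis. Payload 7.3 kg.
Tool frame: the origin (TCP) lies midway between the tips of the shut fingers; the grasp point (between the pads) lies 19 mm behind it; z points along the fingers, y is the line along which they close (so a half turn about z gives the same grasp; the last joint's range is limited). The gripper opens to 92 mm and grips with 3 to 60 N. Pads are 19 mm wide; open, the fingers measure 130 mm over their backs; the gripper's body (75 mm by 190 mm) begins 47 mm behind the grasp point.
Start: joints at [-1.298, 0.342, 1.524, -0, 1.275, -0.146], TCP at [213.523, -479.638, 226.741] pointing down, gripper open.
Joint ranges: [-2.53, 2.53], [-0.77, 2.02], [0.04, 2.7], [-1, 4.14], [0.28, 2.66], [-3.11, 3.11]. Speed limits (rad/s): [2.57, 2.57, 3.14, 3.14, 3.14, 3.14].

### API

Orientations are given as [roll, pitch, yaw] about the fixed x, y, z axes, in that order (R = Rz(yaw) Ry(pitch) Rx(roll)).
In Python, from plant import get_obs, capture, camera_model, close_job, search_frame, regions_of, pinpoint gives the robot as it stands. The module is installed in compiled form; this text tells all that it offers.
- The arm moves only by the shell command python3 -m pendant 'ROWS'. ROWS is JSON, one flat list of numbers, 7 for each row, row after row: the shift along the tool's x, y, z in units of 30 mm (1.0 is 30 mm), then the turn, a rotation vector about the tool's x, y, z in units of 4 degrees (1.0 is 4 degrees), then the closure, from -1 (fully open) to 1 (shut), so that 0 is half open. In form: [dx, dy, dz, wx, wy, wz, gripper, dx, dy, dz, wx, wy, wz, gripper, ...]. A call has 1 to 12 rows; each row shifts and turns the commanded pose from where the row before left it, along the tool's axes as they then stand; what a row does not reach is not made up. A row lasts 1/10 s, in which the tool goes at most 50 mm and 8.59 degrees, less where a joint would pass 70% of its speed; a pose out of reach is approached as far as the arm can. A call with a number of a shift or a turn outside -1 to 1 is refused whole. A call with a gripper value outside its range is refused whole. The fingers move at their own pace and stop on an object; the grip force is fixed at half the most. Time passes only in rows, so rows that do not move let the fingers close. It gives the time, the measured TCP pose, the force, the opening and the grip force at its end, in the units of the state.
- get_obs(): the state, without advancing time (a new reading comes with each control period).
- capture(name): name is "side" or "top" or "wrist"; returns the picture (400x640x3 uint8, red, green, blue); there is no depth.
- camera_model(name): a dict with "fov_y" (degrees; the focal length in pixels is half the picture's height over the tangent of half this angle, whatever the lens; pixels are square), "cx", "cy" (the principal point, pixels), "D" ([k1, k2, p1, p2, k3] as OpenCV has them; the pictures are not rectified), "pose" (4x4, takes a point from camera to world coordinates). Camera axes: x right, y up, looking along -z (the intrinsics and any distortion apply to the point x, -y, -z); pixel columns grow to the right and rows downward; lengths in mm; the calibration is good to about 2 mm. A picture is of the moment at which its call begins: read the wrist's pose just before it. camera_model takes no time and is no camera call; for the wrist camera it gives the pose at the moment of the call.
- close_job(): hands the job in; it is judged then, once.
Trained networks look in the newest picture that a camera, given by its name, has taken for a name from the list of things; names that differ only in an ending like _2 or _b are one class to them, and where a whole thing is asked for, a point or a joint stands for the part that bears it (a point fixed in the world has none). Each returns a list of dicts, best first, with "score" (0 to 1); they miss things now and then, are a little off and sometimes report something else, mostly with a low value. They report only what shows in the picture. A call takes as long as a camera call. They do not tell look-alikes from the thing itself.
- search_frame(camera, thing): "location" ([column, row] in pixels, amid what is visible of it).
- regions_of(camera, thing): "pixels" (400x640 bool, what is visible of it) and "location" ([column, row] in pixels, amid what is visible of it).
- pinpoint(camera, thing): "location" ([column, row] in pixels: a listed point, or the origin of a listed thing).
The state is a dict: "time": time; "joint_positions": joint angles; "dq": joint speeds; "tau": joint torques, N m; "tool_pos": TCP position; "tcp_rot": TCP orientation; "contact_force": force on the tool from outside, world axes, zero at the start; "moment": the same for the moment, N m; "grip_width": finger opening in mm; "finger_force": force on a finger pad.
Only numpy, scipy, OpenCV 4.12 (cv2) and the standard library are available. Lean on these libraries where they do the work, as an engineer would, in place of code of your own. Each camera call takes 0.05 s, during which the arm holds its last target. There are 200 camera calls.

## Working session

There is one attempt and no reset: what is moved stays moved. The work goes in short steps, Python scripts to look and compute and a shell command to move; the robot and the scene stay as the last step left them, time stands still between calls to the robot, and variables do not carry over. Pictures are saved under pics/ and viewed, at most 14 in all, crops included, and the job is handed in when it is done.

```bash
mkdir -p pics
cat > h.py <<'E'
import numpy as np, cv2
from plant import *
from scipy.spatial.transform import Rotation as R
def K(m):
    f=200/np.tan(np.radians(m["fov_y"])/2)
    return np.array([[f,0,m["cx"]],[0,f,m["cy"]],[0,0,1.]])
def ray(m,uv):
    p=cv2.undistortPoints(np.array([[uv]],float),K(m),np.array(m["D"],float))[0,0]
    T=np.array(m["pose"]); d=T[:3,:3]@np.array([p[0],-p[1],-1.]); return T[:3,3],d
def at_z(m,uv,z):
    o,d=ray(m,uv); return o+d*(z-o[2])/d[2]
def proj(m,P):
    T=np.array(m["pose"]); q=T[:3,:3].T@(np.array(P,float)-T[:3,3]); q=q*[1,-1,-1]
    return cv2.projectPoints(q.reshape(1,3),np.zeros(3),np.zeros(3),K(m),np.array(m["D"],float))[0][0,0]
def save(name,fn,img=None):
    im=capture(name) if img is None else img
    cv2.imwrite("pics/"+fn,im[:,:,::-1]); return im
def tri(m1,u1,m2,u2):
    a,d=ray(m1,u1);b,e=ray(m2,u2)
    s=np.linalg.lstsq(np.stack([d,-e],1),b-a,rcond=None)[0]
    p,q=a+s[0]*d,b+s[1]*e; return (p+q)/2,np.linalg.norm(p-q)
E
python3 - <<'E'
from h import *
np.set_printoptions(precision=1,suppress=True)
o=get_obs();print({k:np.round(v,3) for k,v in o.items()})
for c in("top","side"):
    save(c,c+"0.png");m=camera_model(c);print(c,np.array(m["pose"]),m["fov_y"])
    for t in("dryer","tray","tray_grip","lift_seat","lift_mouth","catch_tail","cube_a","pot_a","screwdriver","rest","dust_blower","immersion_oil"):
        r=pinpoint(c,t);print(t,[(np.round(x["location"]),round(x["score"],2), at_z(m,x["location"],{'tray_grip':40,'lift_seat':135,'lift_mouth':135,'catch_tail':106,'screwdriver':42}.get(t,0))[:2]) for x in r[:6]])
E
```

```text
{'time': np.float64(0.0), 'joint_positions': array([-1.3,  0.3,  1.5, -0. ,  1.3, -0.1]), 'dq': array([ 0., -0.,  0.,  0., -0., -0.]), 'tau': array([  0. , -43.1, -24.4,   0.1,   0.1,  -0. ]), 'tool_pos': array([ 213.4, -479.2,  226. ]), 'tcp_rot': array([-3.1, -0. ,  0.4]), 'contact_force': array([ 0.1, -0.1,  0.2]), 'moment': array([ 0. ,  0. , -0.1]), 'finger_force': np.float64(0.0), 'grip_width': np.float64(91.803)}
top [[   0.     1.    -0.1  467.3]
 [  -1.     0.     0.    43. ]
 [   0.     0.1    1.  1516.6]
 [   0.     0.     0.     1. ]] 44.288298361926266
dryer [(array([360., 198.]), 0.79, array([657.6, -76.1]))]
tray [(array([253., 217.]), 0.79, array([590.8, 255.6])), (array([389., 258.]), 0.47, array([ 471.8, -167.4]))]
tray_grip [(array([267., 202.]), 0.55, array([634. , 210.6]))]
lift_seat [(array([361., 186.]), 0.96, array([675.1, -66.4]))]
lift_mouth [(array([338., 201.]), 0.58, array([631.1,  -1.8]))]
catch_tail [(array([262., 164.]), 0.56, array([736.8, 219.4])), (array([321., 191.]), 0.47, array([660.5,  46.2]))]
cube_a [(array([349., 251.]), 0.61, array([491.2, -
[... 976 characters left out ...]
162.]), 0.78, array([664.1, -74.1]))]
lift_mouth [(array([318., 182.]), 0.57, array([624.6,   9.4])), (array([317., 289.]), 0.56, array([378.5, 229.3]))]
catch_tail [(array([290., 195.]), 0.77, array([655.2,  67.1]))]
cube_a [(array([434., 217.]), 0.7, array([ 451. , -241.5])), (array([373., 240.]), 0.67, array([494.5, -58.7]))]
pot_a [(array([409., 227.]), 0.89, array([ 467.5, -160.6]))]
screwdriver [(array([313., 290.]), 0.56, array([443.7, 182. ]))]
rest [(array([315., 303.]), 0.76, array([441.1, 176.7]))]
dust_blower [(array([212., 241.]), 0.63, array([747.7, 238.4]))]
immersion_oil [(array([181., 260.]), 0.78, array([737.8, 326.7])), (array([332., 163.]), 0.34, array([ 807.4, -214.8]))]
```

Run:
```python
import cv2
for c,(a,b,x,y) in {"top0":(130,300,190,440),"side0":(130,340,140,470)}.items():
    i=cv2.imread(f"pics/{c}.png")[a:b,x:y]; s=min(800/i.shape[1],600/i.shape[0]); i=cv2.resize(i,None,fx=s,fy=s,interpolation=cv2.INTER_CUBIC); cv2.imwrite(f"pics/{c}c.png",i[:600,:800]);print(s)
```

```text
3.2
2.4242424242424243
```

View pics/top0c.png

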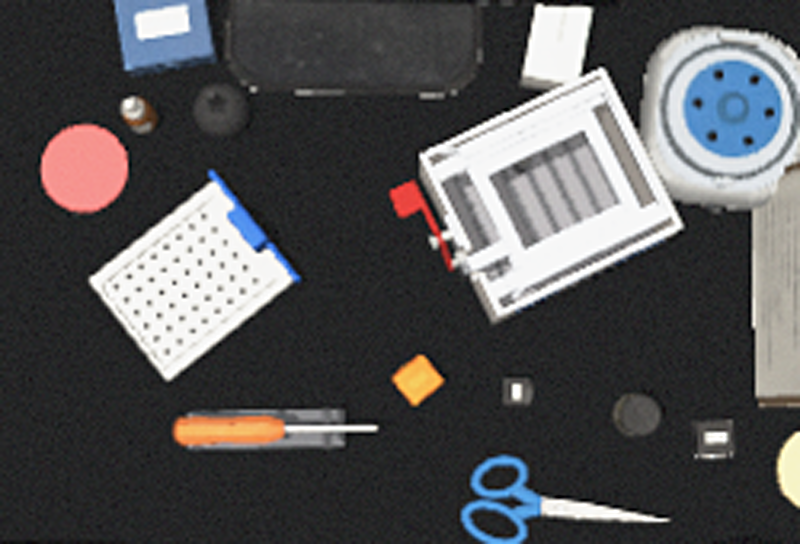

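View pics/side0c.png

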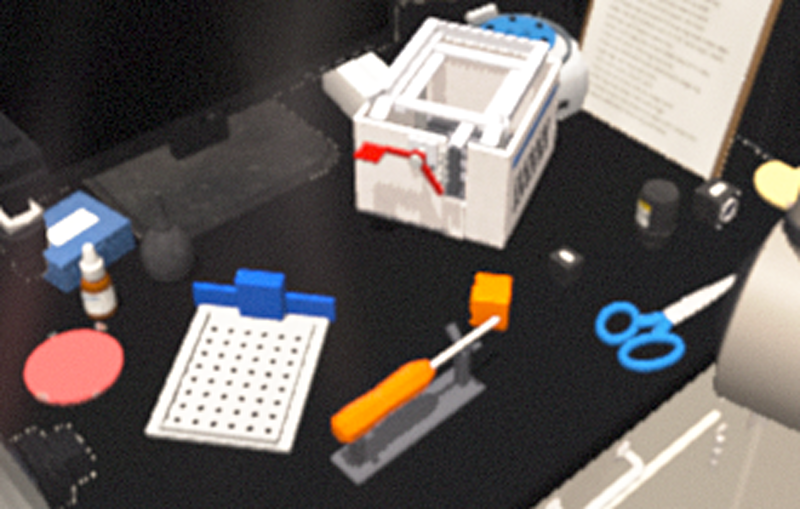

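The orange cube (320,249) is excluded. The small black cube (349,251) is the look-alike. The larger black cube (413,265) is the one meant, and the pot is the yellow-banded one at (387,260). Next I'll look closer with the wrist camera.

```bash
cat >> h.py <<'E'
def tcp():
    o=get_obs(); return np.array(o["tool_pos"]),R.from_euler("xyz",o["tcp_rot"])
def go(P=None,yaw=None):
    "prints shift in tool units (current axes) and turn, to target TCP P and tool yaw (deg), tool straight down"
    p,r=tcp()
    if P is not None: print("shift",np.round(r.inv().apply(np.array(P)-p)/30,2))
    if yaw is not None:
        q=R.from_euler("xyz",[np.pi,0,np.radians(yaw)]); print("turn",np.round(np.degrees((r.inv()*q).as_rotvec())/4,2))
def st():
    o=get_obs(); print(round(float(o["time"]),1),np.round(o["tool_pos"],1),np.round(np.degrees(o["tcp_rot"]),1),np.round(o["contact_force"],1),"w",round(float(o["grip_width"]),1),round(float(o["finger_force"]),1),"j6",round(float(o["joint_positions"][5]),2))
E
python3 - <<'E'
from h import *
np.set_printoptions(precision=2,suppress=True)
p,r=tcp();m=camera_model("wrist");T=np.array(m["pose"])
print(r.inv().apply(T[:3,3]-p),r.inv().as_matrix()@T[:3,:3],m["fov_y"])
go([540,40,330],25)
E
```

```text
[  70.56    0.4  -158.09] [[-0.    0.97  0.26]
 [ 1.    0.   -0.  ]
 [-0.    0.26 -0.97]] 69.74134021363038
shift [ 16.99 -11.4   -3.44]
turn [ 0.   -0.   -0.25]
```

```bash
python3 -m pendant '[1,-0.67,-0.2,0,0,0,-1,1,-0.67,-0.2,0,0,0,-1,1,-0.67,-0.2,0,0,0,-1,1,-0.67,-0.2,0,0,0,-1,1,-0.67,-0.2,0,0,0,-1,1,-0.67,-0.2,0,0,0,-1,1,-0.67,-0.2,0,0,0,-1,1,-0.67,-0.2,0,0,0,-1,1,-0.67,-0.2,0,0,0,-1]'
python3 -m pendant '[1,-0.67,-0.2,0,0,0,-1,1,-0.67,-0.2,0,0,0,-1,1,-0.67,-0.2,0,0,0,-1,1,-0.67,-0.2,0,0,0,-1,1,-0.67,-0.2,0,0,0,-1,1,-0.67,-0.2,0,0,0,-1,1,-0.67,-0.2,0,0,0,-1,1,-0.67,-0.2,0,0,0,-1,0,0,0,0,0,0,-1,0,0,0,0,0,0,-1]'
python3 - <<'E'
from h import *
np.set_printoptions(precision=1,suppress=True)
st(); m=camera_model("wrist"); save("wrist","w1.png")
Z={'tray_grip':40,'lift_seat':135,'lift_mouth':135,'catch_tail':106,'screwdriver':42}
for t in("dryer","tray","tray_grip","lift_seat","lift_mouth","catch_tail"):
    print(t,[(np.round(x["location"]),round(x["score"],2), at_z(m,x["location"],Z.get(t,0))[:2]) for x in pinpoint("wrist",t)[:4]])
E
```

```text
time: 2.2
tool_pos: [387.2, -203.2, 281.1]
tcp_rot: [3.141, -0.0, 0.419]
contact_force: [0.8, -0.1, -0.8]
grip_width: 91.9
finger_force: 0.0
time: 3.2
tool_pos: [540.4, 40.3, 328.3]
tcp_rot: [3.141, 0.001, 0.42]
contact_force: [-0.6, -0.4, 0.2]
grip_width: 91.5
finger_force: 0.0
3.2 [540.4  40.3 328.3] [180.    0.   24.1] [-0.6 -0.4  0.2] w 91.5 0.0 j6 1.08
dryer [(array([411., 120.]), 0.8, array([667.8, -69. ]))]
tray [(array([200.,  79.]), 0.62, array([587.1, 265.1]))]
tray_grip [(array([235.,  56.]), 0.69, array([638. , 213.7]))]
lift_seat []
lift_mouth [(array([385., 125.]), 0.98, array([633.2,  -4.8]))]
catch_tail [(array([345.,  86.]), 0.79, array([657.3,  55.8]))]
```

View pics/w1.png

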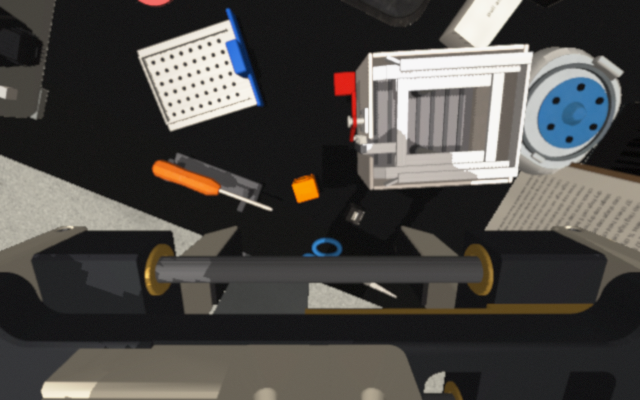

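Run:
```python
from h import *
go([584,-106,240],25)
```

```text
shift [-0.63  5.01  2.96]
turn [ 0.   -0.   -0.27]
```

```bash
python3 -m pendant '[-0.1,0.83,0.5,0,0,0,-1,-0.1,0.83,0.5,0,0,0,-1,-0.1,0.83,0.5,0,0,-0.2,-1,-0.1,0.83,0.5,0,0,0,-1,-0.1,0.83,0.5,0,0,0,-1,-0.1,0.83,0.5,0,0,0,-1,0,0,0,0,0,0,-1,0,0,0,0,0,0,-1]'
python3 - <<'E'
from h import *
np.set_printoptions(precision=1,suppress=True)
st(); m=camera_model("wrist"); im=save("wrist","w2.png")
Z={'tray_grip':40,'lift_seat':135,'lift_mouth':135,'catch_tail':106,'screwdriver':42}
for t in("lift_seat","lift_mouth","catch_tail"):
    print(t,[(np.round(x["location"]),round(x["score"],2), at_z(m,x["location"],Z.get(t,0))[:2]) for x in pinpoint("wrist",t)[:4]])
c=im[0:240,160:480]; save("","w2c.png",cv2.resize(c,None,fx=2.5,fy=2.5,interpolation=cv2.INTER_CUBIC))
E
```

```text
time: 4.35
tool_pos: [585.5, -104.0, 238.5]
tcp_rot: [-3.141, 0.001, 0.431]
contact_force: [-0.8, 0.1, -0.6]
grip_width: 91.9
finger_force: 0.0
4.3 [ 585.5 -104.   238.5] [-179.9    0.    24.7] [-0.8  0.1 -0.6] w 91.9 0.0 j6 0.83
lift_seat [(array([ 72., 186.]), 0.46, array([500.2, 110.9]))]
lift_mouth [(array([319., 256.]), 0.27, array([ 531.8, -129.5]))]
catch_tail [(array([193.,  52.]), 0.93, array([657.1,  56.1]))]
```

View pics/w2c.png

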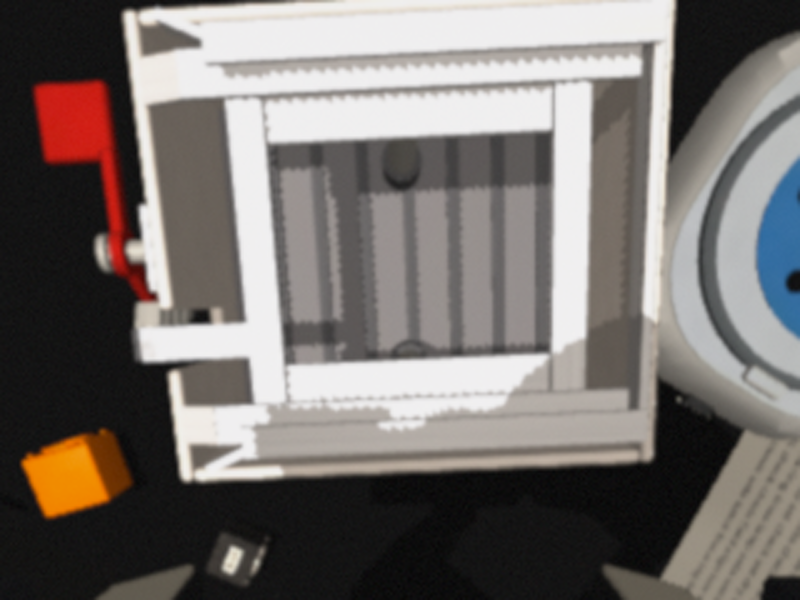

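Run:
```python
from h import *
np.set_printoptions(precision=1,suppress=True)
m=camera_model("wrist")
def P(c,z): return at_z(m,[160+(c[0]+.5)/2.5-.5,(c[1]+.5)/2.5-.5],z)[:2]
ff,fn,bn,bf=[P(c,125) for c in((126,12),(184,479),(650,462),(674,3))]
print(ff,fn,bn,bf)
for a,b in((fn,bn),(ff,bf),(fn,ff),(bn,bf)):
    d=b-a;print(np.linalg.norm(d),np.degrees(np.arctan2(d[1],d[0])))
c=(ff+fn+bn+bf)/4;print(c)
# lips inner edges (z~147) far/near, sides
for c in((210,70),(640,56),(255,403),(630,390)): print(P(c,146))
```

```text
[697.6  48.1] [555.1 -25.7] [ 637.6 -187.8] [ 776.9 -116.5]
181.8973166458169 -63.02848076197883
182.74433121401006 -64.29603618927759
160.46787945141656 27.382619049197302
156.42161246149143 27.099376076998983
[666.8 -70.5]
[689.8   9.5]
[ 750. -111.]
[598.7 -42.4]
[ 658.  -159.7]
```

Run:
```python
from h import *
m=camera_model("wrist"); g=cv2.imread("pics/w2.png").astype(float).mean(2)
a=np.radians(-63.2);u=np.array([np.cos(a),np.sin(a)]);v=np.array([-u[1],u[0]]);o=np.array([665.4,-67.8])
def s(u0,v0,z):
    q=proj(m,[*(o+u0*u+v0*v),z]).astype(np.float32); return cv2.getRectSubPix(g.astype(np.float32),(1,1),(float(q[0]),float(q[1])))[0,0]
for u0 in(-30,30,50):
    for lo,hi in((46,84),(-84,-46)):
        print(u0,lo,[int(s(u0,x,147)) for x in range(lo,hi+1)])
```

```text
-30 46 [232, 200, 152, 159, 223, 238, 239, 238, 236, 222, 190, 170, 149, 196, 234, 238, 238, 238, 238, 238, 238, 238, 238, 236, 224, 227, 236, 234, 179, 143, 142, 140, 139, 137, 136, 135, 134, 134, 133]
-30 -84 [17, 17, 19, 19, 18, 19, 19, 19, 34, 81, 136, 165, 169, 151, 124, 108, 118, 145, 163, 170, 171, 169, 166, 168, 169, 169, 168, 161, 153, 162, 169, 170, 170, 181, 204, 214, 200, 219, 233]
30 46 [235, 221, 178, 138, 186, 233, 238, 239, 236, 228, 200, 173, 162, 164, 219, 237, 238, 238, 238, 238, 238, 238, 238, 238, 229, 218, 231, 234, 234, 234, 234, 234, 234, 234, 234, 234, 234, 234, 234]
30 -84 [11, 12, 12, 12, 11, 13, 13, 13, 15, 53, 113, 157, 170, 164, 140, 116, 111, 133, 164, 173, 172, 171, 171, 171, 172, 173, 172, 170, 160, 159, 173, 198, 228, 238, 239, 234, 214, 206, 229]
50 46 [202, 203, 187, 160, 180, 230, 238, 238, 237, 218, 178, 168, 163, 153, 209, 236, 238, 238, 238, 238, 238, 238, 238, 238, 236, 222, 220, 220, 220, 220, 220, 220, 220, 220, 219, 219, 219, 219, 219]
50 -84 [11, 12, 12, 10, 10, 10, 12, 12, 14, 42, 104, 155, 173, 169, 148, 121, 110, 127, 157, 171, 171, 169, 170, 171, 171, 172, 172, 171, 162, 156, 167, 171, 173, 173, 173, 170, 154, 138, 139]
```

Run:
```python
from h import *
go([585,170,230],40)
```

```text
shift [ 3.79 -8.26  0.32]
turn [ 0.02 -0.02 -3.79]
```

```bash
python3 -m pendant '[0.42,-0.92,0,0,0,0,-1,0.42,-0.92,0,0,0,0,-1,0.42,-0.92,0,0,0,0,-1,0.42,-0.92,0,0,0,0,-1,0.42,-0.92,0,0,0,0,-1,0.42,-0.92,0,0,0,0,-1,0.42,-0.92,0,0,0,0,-1,0.42,-0.92,0,0,0,0,-1,0.42,-0.92,0.3,0,0,0,-1]'
python3 -m pendant '[0,0,0,0,0,-1,-1,0,0,0,0,0,-1,-1,0,0,0,0,0,-1,-1,0,0,0,0,0,-0.8,-1,0,0,0,0,0,0,-1,0,0,0,0,0,0,-1]'
python3 - <<'E'
from h import *
np.set_printoptions(precision=1,suppress=True)
st(); m=camera_model("wrist"); im=save("wrist","w3.png")
for t in("tray","tray_grip"):
    print(t,[(np.round(x["location"]),round(x["score"],2), at_z(m,x["location"],40 if 'g' in t else 0)[:2]) for x in pinpoint("wrist",t)[:4]])
c=im[0:240,120:520]; save("","w3c.png",cv2.resize(c,None,fx=2,fy=2,interpolation=cv2.INTER_CUBIC))
E
```

```text
time: 5.45
tool_pos: [584.8, 171.7, 231.8]
tcp_rot: [3.14, -0.004, 0.434]
contact_force: [0.6, -0.2, 0.9]
grip_width: 92.0
finger_force: 0.0
time: 6.05
tool_pos: [584.4, 170.0, 230.3]
tcp_rot: [3.141, -0.001, 0.697]
contact_force: [0.2, -0.5, -0.0]
grip_width: 91.6
finger_force: 0.0
6.0 [584.4 170.  230.3] [180.  -0.  40.] [ 0.2 -0.5 -0. ] w 91.6 0.0 j6 1.03
tray [(array([267., 127.]), 0.59, array([589.5, 262.5]))]
tray_grip [(array([321., 123.]), 0.88, array([638.8, 211.4]))]
```

View pics/w3c.png

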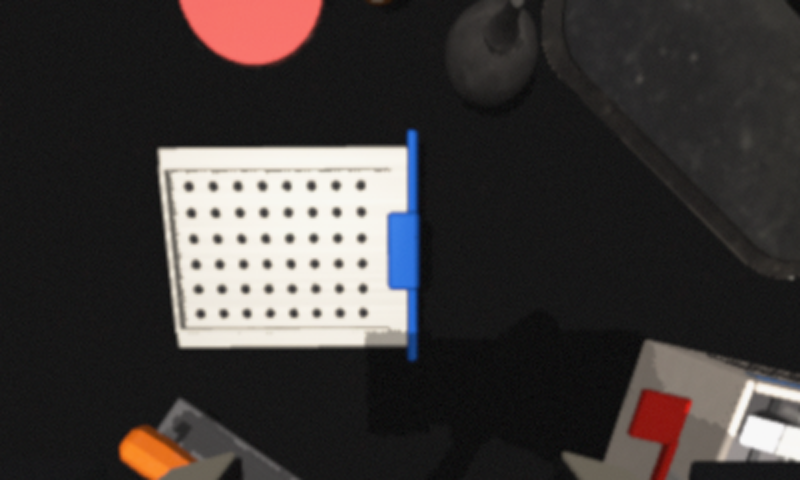

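Run:
```python
from h import *
np.set_printoptions(precision=1,suppress=True)
m=camera_model("wrist")
P=lambda c,z: at_z(m,[120+(c[0]+.5)/2-.5,(c[1]+.5)/2-.5],z)[:2]
A=[P(c,52) for c in((389,212),(418,212),(418,290),(389,290))];print(A,np.mean(A,0))
for a,b,z in(((408,146),(160,148),12),((408,348),(180,347),12),((413,358),(413,132),28)):
    d=P(b,z)-P(a,z);print(np.linalg.norm(d),np.degrees(np.arctan2(d[1],d[0])))
a=np.radians(130)
T=np.array([589.5,262.5]);print(T-71*np.array([np.cos(a),np.sin(a)]))
go([*np.mean(A,0),200])
```

```text
[array([648.4, 228.8]), array([658.8, 216.4]), array([626.1, 188.5]), array([615.4, 201.4])] [637.2 208.8]
150.70991297510534 130.3482822204073
151.14607135017354 129.6834118600909
132.80206193198813 40.34485597110711
[635.1 208.1]
shift [2.2 0.1 1. ]
```

```bash
python3 -m pendant '[0.73,0.03,0.3,0,0,0,-1,0.73,0.03,0.4,0,0,0,-1,0.74,0.03,0.6,0,0,0,-1,0,0,0.9,0,0,0,-0.5,0,0,0.9,0,0,0,-0.5,0,0,0.9,0,0,0,-0.5,0,0,0.9,0,0,0,-0.5,0,0,0.8,0,0,0,-0.5,0,0,0.7,0,0,0,-0.5,0,0,0.5,0,0,0,-0.5]'
python3 -m pendant '[0,0,0,0,0,0,-0.3,0,0,0,0,0,0,1,0,0,0,0,0,0,1,0,0,0,0,0,0,1,0,0,0,0,0,0,1,0,0,0,0,0,0,1,0,0,0,0,0,0,1,0,0,0,0,0,0,1]'
```

```text
time: 7.2
tool_pos: [636.2, 209.7, 20.9]
tcp_rot: [-3.141, 0.002, 0.697]
contact_force: [0.1, -0.3, -0.1]
grip_width: 68.4
finger_force: 0.0
time: 8.0
tool_pos: [636.9, 209.9, 23.0]
tcp_rot: [3.141, -0.0, 0.698]
contact_force: [-0.8, -0.8, 0.9]
grip_width: 17.9
finger_force: 30.0
```

```bash
python3 -m pendant '[0,0,-0.3,0,0,0,1,0,0,-0.6,0,0,0,1,0,0,-0.8,0,0,0,1,0,0,-0.9,0,0,0,1,0,0,-0.9,0,0,0,1,0,0,-0.9,0,0,0,1,0,0,-0.7,0,0,0,1,0,0,-0.3,0,0,0,1,0,0,0,0,0,0,1]'
python3 -m pendant '[0,0,0,0,0,-0.5,1,0,0,0,0,0,-1,1,0,0,0,0,0,-1,1,0,0,0,0,0,-1,1,0,0,0,0,0,-1,1,0,0,0,0,0,-1,1,0,0,0,0,0,-1,1,0,0,0,0,0,-1,1,0,0,0,0,0,-1,1,0,0,0,0,0,-1,1,0,0,0,0,0,-1,1,0,0,0,0,0,-1,1]'
python3 -m pendant '[0,0,0,0,0,-1,1,0,0,0,0,0,-1,1,0,0,0,0,0,-1,1,0,0,0,0,0,-1,1,0,0,0,0,0,-1,1,0,0,0,0,0,-1,1,0,0,0,0,0,-1,1,0,0,0,0,0,-1,1,0,0,0,0,0,-1,1,0,0,0,0,0,-1,1,0,0,0,0,0,-1,1,0,0,0,0,0,-1,1]'
python3 -m pendant '[0,0,0,0,0,-1,1,0,0,0,0,0,-1,1,0,0,0,0,0,-1,1,0,0,0,0,0,-1,1,0,0,0,0,0,-1,1,0,0,0,0,0,-1,1,0,0,0,0,0,-1,1,0,0,0,0,0,-1,1,0,0,0,0,0,-1,1,0,0,0,0,0,-1,1,0,0,0,0,0,-1,1,0,0,0,0,0,-1,1]'
python3 -m pendant '[0,0,0,0,0,-1,1,0,0,0,0,0,-1,1,0,0,0,0,0,-1,1,0,0,0,0,0,-1,1,0,0,0,0,0,-1,1,0,0,0,0,0,-0.8,1,0,0,0,0,0,-0.5,1,0,0,0,0,0,0,1,0,0,0,0,0,0,1]'
python3 - <<'E'
from h import *
np.set_printoptions(precision=2,suppress=True)
st()
a=np.radians(-62.7);u=np.array([np.cos(a),np.sin(a)]);s=np.array([666.4,-67.3])+u
g=s-(71+72+80+15)*u; print(g,s-71*u); go([*g,165],207.3)
E
```

```text
time: 8.9
tool_pos: [637.3, 209.9, 185.8]
tcp_rot: [3.14, -0.002, 0.698]
contact_force: [-0.5, 0.4, -4.1]
grip_width: 18.0
finger_force: 30.0
time: 10.1
tool_pos: [636.0, 209.6, 182.4]
tcp_rot: [-3.138, 0.001, 1.504]
contact_force: [0.0, -0.2, -3.8]
grip_width: 18.4
finger_force: 30.0
time: 11.3
tool_pos: [636.0, 209.7, 182.3]
tcp_rot: [-3.138, -0.002, 2.341]
contact_force: [1.0, 0.3, -3.7]
grip_width: 17.2
finger_force: 30.0
time: 12.5
tool_pos: [635.9, 209.7, 182.3]
tcp_rot: [-3.141, -0.004, -3.104]
contact_force: [0.3, -0.2, -3.9]
grip_width: 18.0
finger_force: 30.0
time: 13.4
tool_pos: [636.3, 209.8, 183.2]
tcp_rot: [3.141, -0.002, -2.668]
contact_force: [-0.7, 0.2, -4.1]
grip_width: 17.9
finger_force: 30.0
13.4 [636.3 209.8 183.2] [ 180.    -0.1 -152.9] [-0.7  0.2 -4.1] w 17.9 30.0 j6 -1.84
[557.7 143.3] [634.29  -5.1 ]
shift [ 3.34 -0.78  0.61]
turn [ 0.01 -0.04 -0.04]
```

```bash
python3 -m pendant '[0.4,-0.1,0.1,0,0,0,1,0.7,-0.16,0.1,0,0,0,1,0.7,-0.16,0.1,0,0,0,1,0.7,-0.16,0.1,0,0,0,1,0.5,-0.12,0.1,0,0,0,1,0.34,-0.08,0.1,0,0,0,1,0,0,0,0,0,0,1,0,0,0,0,0,0,1]'
python3 - <<'E'
from h import *
np.set_printoptions(precision=1,suppress=True)
st(); m=camera_model("wrist"); im=save("wrist","w4.png")
for t in("lift_mouth","catch_tail","tray_grip","tray"):
    print(t,[(np.round(x["location"]),round(x["score"],2)) for x in pinpoint("wrist",t)[:4]])
save("","w4c.png",cv2.resize(im[0:260],None,fx=1.25,fy=1.25,interpolation=cv2.INTER_CUBIC))
E
```

```text
time: 14.2
tool_pos: [558.7, 143.3, 166.7]
tcp_rot: [3.142, 0.0, -2.668]
contact_force: [0.5, 0.9, -3.4]
grip_width: 17.8
finger_force: 30.0
14.2 [558.7 143.3 166.7] [ 180.     0.  -152.9] [ 0.5  0.9 -3.4] w 17.8 30.0 j6 -1.93
lift_mouth [(array([ 87., 222.]), 0.97)]
catch_tail []
tray_grip []
tray [(array([213., 230.]), 0.76)]
```

View pics/w4c.png

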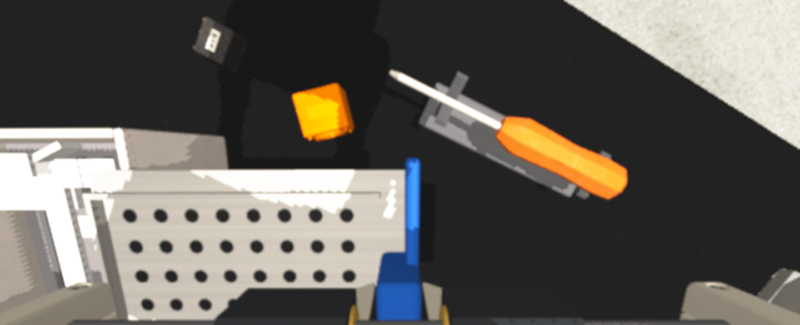

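Run:
```python
from h import *
np.set_printoptions(precision=1,suppress=True)
m=camera_model("wrist")
a=np.radians(-62.7);u=np.array([np.cos(a),np.sin(a)]);v=np.array([-u[1],u[0]]);o=np.array([666.4,-67.3])
def P(c,z):
    d=at_z(m,[(c[0]+.5)/1.25-.5,(c[1]+.5)/1.25-.5],z)[:2]-o; return np.array([d@u,d@v])
z=166.7-22.5
print("rim",P((10,130),125),P((120,130),125))
print("tray edge",P((120,171),z+4),P((230,170),z+4),P((400,169),z+4),"plate end",P((413,160),z+28))
x=pinpoint("wrist","lift_mouth")[0]["location"]; d=at_z(m,x,135)[:2]-o;print("mouth",d@u,d@v)
```

```text
rim [-29.5 -80.5] [-88.5 -80.2]
tray edge [-101.8  -60.1] [-155.2  -60.4] [-237.1  -60.7] plate end [-242.4  -65.5]
mouth -73.39866430814303 -1.0880344760337122
```

```bash
python3 -m pendant '[0.035,0,0.12,0,0,0,1,0,0,0.13,0,0,0,1,0,0,0,0,0,0,1,0,-0.2,0,0,0,0,1,0,-0.25,0,0,0,0,1,0,-0.25,0,0,0,0,1,0,-0.25,0,0,0,0,1,0,-0.25,0,0,0,0,1,0,-0.25,0,0,0,0,1,0,-0.25,0,0,0,0,1,0,-0.3,0,0,0,0,1,0,0,0,0,0,0,1]'
```

```text
time: 15.7
tool_pos: [585.6, 88.1, 159.2]
tcp_rot: [-3.141, 0.0, -2.668]
contact_force: [-0.8, 0.3, -4.6]
grip_width: 17.9
finger_force: 30.0
```

```bash
python3 -m pendant '[0,-0.3,0,0,0,0,1,0,-0.3,0,0,0,0,1,0,-0.3,0,0,0,0,1,0,-0.3,0,0,0,0,1,0,-0.3,0,0,0,0,1,0,-0.3,0,0,0,0,1,0,-0.3,0,0,0,0,1,0,-0.3,0,0,0,0,1,0,-0.3,0,0,0,0,1,0,-0.3,0,0,0,0,1,0,0,0,0,0,0,1]'
```

```text
time: 16.8
tool_pos: [626.6, 8.0, 159.1]
tcp_rot: [-3.141, 0.0, -2.668]
contact_force: [-0.2, -0.1, -3.6]
grip_width: 17.7
finger_force: 30.0
```

```bash
python3 -m pendant '[0,-0.1,0,0,0,0,1,0,-0.1,0,0,0,0,1,0,-0.1,0,0,0,0,1,0,-0.1,0,0,0,0,1,0,0,0,0,0,0,1]'; python3 -m pendant '[0,-0.1,0,0,0,0,1,0,-0.05,0,0,0,0,1,0,0,0,0,0,0,1]'
```

```text
time: 17.3
tool_pos: [631.7, -1.7, 159.2]
tcp_rot: [-3.141, 0.0, -2.667]
contact_force: [0.5, -0.1, -3.4]
grip_width: 17.9
finger_force: 30.0
time: 17.6
tool_pos: [633.7, -5.4, 159.2]
tcp_rot: [3.142, 0.0, -2.667]
contact_force: [0.3, 0.7, -3.9]
grip_width: 17.7
finger_force: 30.0
```

```bash
python3 -m pendant '[0,-0.06,0,0,0,0,1,0,-0.06,0,0,0,0,1,0,0,0,0,0,0,1]'; python3 -m pendant '[0,-0.05,0,0,0,0,1,0,0,0,0,0,0,1]'
```

```text
time: 17.9
tool_pos: [633.9, -5.5, 159.3]
tcp_rot: [3.136, -0.001, -2.666]
contact_force: [-6.2, 10.3, 0.5]
grip_width: 17.9
finger_force: 30.0
time: 18.1
tool_pos: [634.0, -5.6, 159.4]
tcp_rot: [3.134, -0.001, -2.666]
contact_force: [-8.3, 14.0, 0.7]
grip_width: 17.9
finger_force: 30.0
```

```bash
python3 -m pendant '[0,0.1,0.03,0,0,0,1,0,0.04,0.03,0,0,0,1,0,0,0,0,0,0,1]'; python3 -m pendant '[0,0,0,0,0,0,0.4,0,0,0,0,0,0,0.3,0,0,0,0,0,0,0.3,0,0,0,0,0,0,0.3,0,0,0,0,0,0,0.3,0,0,0,0,0,0,0.3]';python3 -m pendant '[0,0,-0.5,0,0,0,0.3,0,0,-0.9,0,0,0,0.3,0,0,-0.9,0,0,0,0.3,0,0,-0.5,0,0,0,0,0,0,0,0,0,0,-1]'
```

```text
time: 18.4
tool_pos: [633.9, -5.3, 157.6]
tcp_rot: [3.141, 0.0, -2.667]
contact_force: [-1.8, 5.9, -1.0]
grip_width: 17.8
finger_force: 30.0
time: 19.0
tool_pos: [634.1, -6.3, 157.5]
tcp_rot: [-3.141, 0.0, -2.667]
contact_force: [-0.5, -0.3, 0.0]
grip_width: 32.3
finger_force: 0.0
time: 19.5
tool_pos: [635.2, -6.3, 244.1]
tcp_rot: [-3.138, 0.004, -2.667]
contact_force: [-0.5, -0.9, 0.4]
grip_width: 43.8
finger_force: 0.0
```

Run:
```python
from h import *
np.set_printoptions(precision=1,suppress=True)
st()
a=np.radians(-62.7);u=np.array([np.cos(a),np.sin(a)]);v=np.array([-u[1],u[0]]);o=np.array([666.4,-67.3])
Z={'tray_grip':175,'lift_seat':135,'lift_mouth':135,'tray':135,'catch_tail':106}
for c in("top","side"):
    im=capture(c);m=camera_model(c)
    if c=="side": save("","s1.png",cv2.resize(im[130:270,240:480],None,fx=3.2,fy=3.2,interpolation=cv2.INTER_CUBIC))
    for t in("lift_seat","lift_mouth","tray","tray_grip","cube_a","pot_a"):
        for x in pinpoint(c,t)[:3]:
            w=at_z(m,x["location"],Z.get(t,0))[:2];d=w-o
            print(c,t,np.round(x["location"]),round(x["score"],2),w,"uv",np.array([d@u,d@v]))
```

```text
19.5 [635.2  -6.3 244.1] [-179.8    0.2 -152.8] [-0.5 -0.9  0.4] w 43.8 0.0 j6 -2.18
top lift_mouth [338. 205.] 0.76 [618.8  -1.8] uv [-80.  -12.2]
top tray [360. 189.] 0.68 [666.7 -65.1] uv [-1.8  1.3]
top tray_grip [340. 196.] 0.77 [638.9  -4.7] uv [-68.3   4.3]
top cube_a [336. 201.] 0.72 [644.4  -0. ] uv [-69.9  11.4]
top cube_a [411. 264.] 0.53 [ 457.2 -235.4] uv [  53.4 -263. ]
top pot_a [389. 258.] 0.54 [ 471.8 -168. ] uv [   0.2 -219.1]
side lift_mouth [317. 180.] 0.92 [632.2   5.1] uv [-80.    2.9]
side tray [331. 163.] 0.97 [663.7 -69.6] uv [ 0.8 -3.5]
side tray [324. 166.] 0.64 [663.4 -45.2] uv [-21.    7.5]
side tray_grip [322. 167.] 0.81 [619.6   1. ] uv [-82.2 -10.3]
side cube_a [434. 222.] 0.8 [ 438.5 -226.6] uv [  37.1 -275.6]
side cube_a [315. 288.] 0.65 [471.6 151.8] uv [-284.1  -72.6]
side cube_a [375. 240.] 0.54 [490.5 -61.2] uv [ -86.1 -153.5]
side pot_a [404. 228.] 0.9 [ 473.3 -150.4] uv [ -14.8 -209.7]
```

View pics/s1.png

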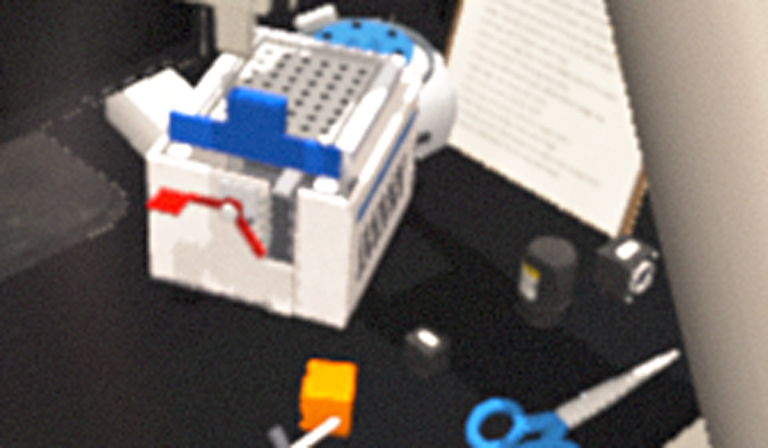

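Run:
```python
from h import *
go([545,-200,250],180)
```

```text
shift [ 5.59 -4.39 -0.29]
turn [-0.  -0.   6.8]
```

Run:
```python
import cv2
i=cv2.imread("pics/top0.png")[150:350,340:560]; cv2.imwrite("pics/t1.png",cv2.resize(i,None,fx=3,fy=3,interpolation=cv2.INTER_CUBIC))
```

```text
(no output)
```

View pics/t1.png

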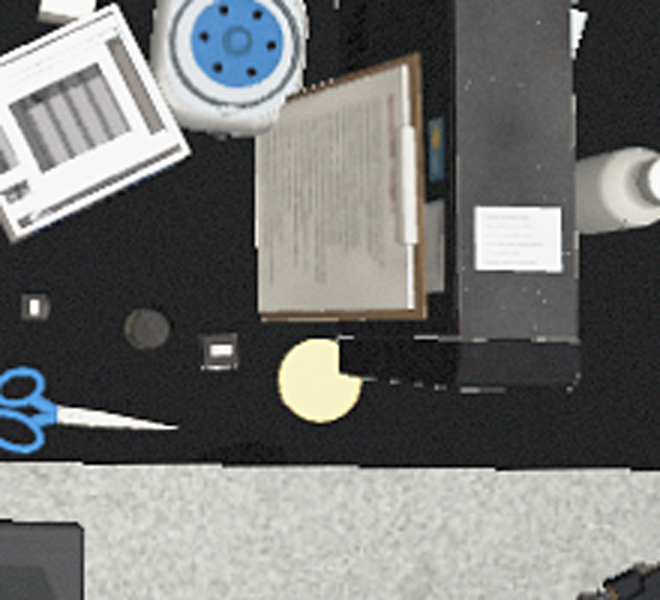

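```bash
python3 -m pendant '[0.4,-0.35,-0.1,0,0,0,-1,0.6,-0.5,-0.1,0,0,0,-1,0.6,-0.5,0,0,0,0,-1,0.6,-0.5,0,0,0,0,-1,0.6,-0.5,0,0,0,0,-1,0.6,-0.45,0,0,0,0,-1,0.6,-0.45,0,0,0,0,-1,0.6,-0.45,0,0,0,0,-1,0.6,-0.4,0,0,0,0,-1,0.5,-0.3,0,0,0,0,-1,0.5,0,0,0,0,0,-1]'
python3 -m pendant '[0,0,0,0,0,1,-1,0,0,0,0,0,1,-1,0,0,0,0,0,1,-1,0,0,0,0,0,1,-1,0,0,0,0,0,1,-1,0,0,0,0,0,1,-1,0,0,0,0,0,0.8,-1,0,0,0,0,0,0,-1]'
python3 - <<'E'
from h import *
np.set_printoptions(precision=1,suppress=True)
st(); m=camera_model("wrist"); im=save("wrist","w5.png")
for t in("cube_a","pot_a"):
    print(t,[(np.round(x["location"]),round(x["score"],2), at_z(m,x["location"],0)[:2]) for x in pinpoint("wrist",t)[:4]])
c=im[0:240,120:520]; save("","w5c.png",cv2.resize(c,None,fx=2,fy=2,interpolation=cv2.INTER_CUBIC))
E
```

```text
time: 21.3
tool_pos: [527.9, -210.6, 247.5]
tcp_rot: [-3.141, -0.0, -2.668]
contact_force: [-0.1, 0.9, -0.3]
grip_width: 91.8
finger_force: 0.0
time: 22.1
tool_pos: [528.2, -208.6, 247.7]
tcp_rot: [-3.141, 0.0, 3.141]
contact_force: [0.6, 0.4, -1.0]
grip_width: 92.2
finger_force: 0.0
22.1 [ 528.2 -208.6  247.7] [-180.    0.  180.] [ 0.6  0.4 -1. ] w 92.2 0.0 j6 -2.08
cube_a [(array([432., 143.]), 0.87, array([487.7, -51.8])), (array([498., 150.]), 0.78, array([498.3,  43.2])), (array([297., 115.]), 0.72, array([ 450.5, -238.3]))]
pot_a [(array([352., 130.]), 0.84, array([ 470.3, -163.9]))]
```

View pics/w5c.png

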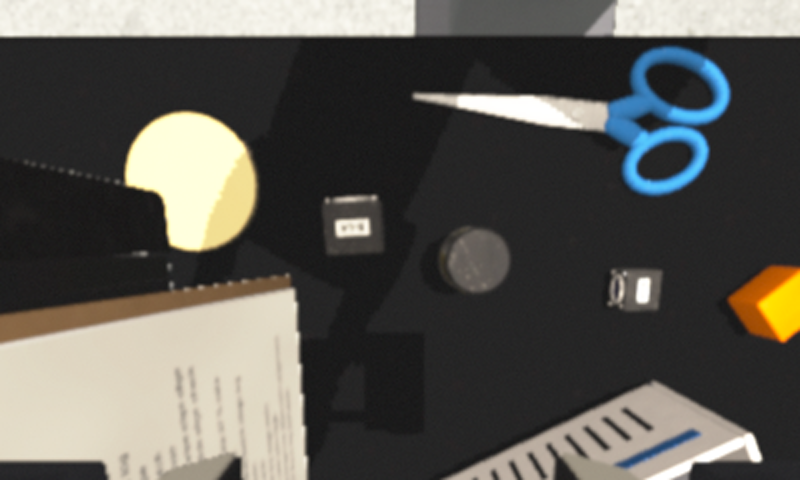

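Run:
```python
from h import *
np.set_printoptions(precision=1,suppress=True)
m=camera_model("wrist")
P=lambda c,z: at_z(m,[120+(c[0]+.5)/2-.5,(c[1]+.5)/2-.5],z)[:2]
C=[P(c,36) for c in((324,200),(380,197),(384,253),(326,256))];print(C,np.mean(C,0))
print("pot",P((475,259),62),P((441,259),62),P((509,259),62)); print("sc",P((413,97),0),"board",P((292,276),0))
g=P((475,259),62)
go([*g,120],117.3)
```

```text
[array([ 433.9, -254.2]), array([ 432.1, -220. ]), array([ 465.3, -217.8]), array([ 467.1, -254. ])] [ 449.6 -236.5]
pot [ 468.1 -164.2] [ 468.2 -184. ] [ 468.1 -144.4]
sc [ 368.8 -199.5] board [ 481.4 -282.4]
shift [2.  1.5 4.2]
turn [-0.   0.  15.7]
```

```bash
python3 -m pendant '[0,0,0.3,0,0,1,-0.3,0,0,0.3,0,0,1,-0.3,0,0,0.3,0,0,1,-0.3,0,0,0.3,0,0,1,-0.3,0,0,0.3,0,0,1,-0.3,0,0,0.3,0,0,1,-0.3,0,0,0.3,0,0,1,-0.3,0,0,0.3,0,0,1,-0.3,0,0,0.3,0,0,1,-0.3,0,0,0.3,0,0,1,-0.3,0,0,0.3,0,0,1,-0.3,0,0,0.3,0,0,1,-0.3]'
python3 -m pendant '[0,0,0,0,0,1,-0.3,0,0,0,0,0,1,-0.3,0,0,0,0,0,1,-0.3,0,0,0,0,0,0.7,-0.3,0,0,0,0,0,0,-0.3,0,0,0,0,0,0,-0.3]'
python3 - <<'E'
from h import *
st(); go([468.1,-164.2,18],117.3)
E
```

```text
time: 23.45
tool_pos: [528.8, -208.6, 139.2]
tcp_rot: [-3.142, 0.0, 2.302]
contact_force: [0.1, -0.8, 1.0]
grip_width: 59.6
finger_force: 0.0
time: 24.05
tool_pos: [528.8, -208.6, 139.5]
tcp_rot: [3.142, 0.0, 2.047]
contact_force: [-0.4, -1.1, 0.4]
grip_width: 59.7
finger_force: 0.0
24.1 [ 528.8 -208.6  139.5] [180.    0.  117.3] [-0.4 -1.1  0.4] w 59.7 0.0 j6 -0.99
shift [ 2.24 -1.12  4.05]
turn [0. 0. 0.]
```

```bash
python3 -m pendant '[0.56,-0.28,0,0,0,0,-0.3,0.56,-0.28,0,0,0,0,-0.3,0.56,-0.28,0,0,0,0,-0.3,0.56,-0.28,0,0,0,0,-0.3,0,0,0,0,0,0,-0.3,0,0,0.8,0,0,0,-0.3,0,0,0.8,0,0,0,-0.3,0,0,0.8,0,0,0,-0.3,0,0,0.8,0,0,0,-0.3,0,0,0.5,0,0,0,-0.3,0,0,0.35,0,0,0,-0.3,0,0,0,0,0,0,-0.3]'
python3 -m pendant '[0,0,0,0,0,0,1,0,0,0,0,0,0,1,0,0,0,0,0,0,1,0,0,0,0,0,0,1,0,0,0,0,0,0,1,0,0,0,0,0,0,1]'
```

```text
time: 25.25
tool_pos: [468.1, -164.2, 16.8]
tcp_rot: [-3.14, -0.001, 2.046]
contact_force: [-0.6, 0.2, 0.6]
grip_width: 59.6
finger_force: 0.0
time: 25.85
tool_pos: [469.0, -164.4, 18.7]
tcp_rot: [3.14, 0.002, 2.046]
contact_force: [-0.0, 0.4, 5.8]
grip_width: 41.0
finger_force: 30.0
```

```bash
python3 -m pendant '[0,0,-0.5,0,0,0,1,0,0,-0.9,0,0,0,1,0,0,-1,0,0,0,1,0,0,-1,0,0,0,1,0,0,-1,0,0,0,1,0,0,-1,0,0,0,1,0,0,-0.6,0,0,0,1,0,0,-0.2,0,0,0,1,0,0,0,0,0,0,1]'
python3 - <<'E'
from h import *
st(); go([683.8,-101,200],117.3)
E
```

```text
time: 26.75
tool_pos: [468.3, -164.1, 204.1]
tcp_rot: [3.141, 0.001, 2.045]
contact_force: [0.5, 0.4, -1.0]
grip_width: 40.7
finger_force: 30.0
26.8 [ 468.3 -164.1  204.1] [180.    0.  117.2] [ 0.5  0.4 -1. ] w 40.7 30.0 j6 -0.97
shift [-1.41  7.35  0.14]
turn [ 0.01  0.01 -0.03]
```

```bash
python3 -m pendant '[-0.14,0.5,0,0,0,0,1,-0.14,0.8,0,0,0,0,1,-0.14,0.8,0,0,0,0,1,-0.14,0.8,0,0,0,0,1,-0.14,0.8,0,0,0,0,1,-0.14,0.8,0,0,0,0,1,-0.14,0.8,0,0,0,0,1,-0.14,0.8,0,0,0,0,1,-0.14,0.7,0,0,0,0,1,-0.15,0.55,0,0,0,0,1,0,0,0,0,0,0,1,0,0,0,0,0,0,1]'
python3 -m pendant '[0,0,0.3,0,0,0,1,0,0,0.4,0,0,0,1,0,0,0.4,0,0,0,1,0,0,0.2,0,0,0,1,0,0,0.1,0,0,0,1,0,0,0.08,0,0,0,1,0,0,0,0,0,0,1]'
```

```text
time: 27.95
tool_pos: [682.9, -100.9, 201.7]
tcp_rot: [-3.139, -0.002, 2.046]
contact_force: [-0.2, -0.2, -0.7]
grip_width: 40.8
finger_force: 30.0
time: 28.65
tool_pos: [683.8, -101.0, 159.5]
tcp_rot: [3.142, 0.0, 2.045]
contact_force: [0.2, -0.2, -0.6]
grip_width: 40.5
finger_force: 30.0
```

```bash
python3 -m pendant '[0,0,0.04,0,0,0,1,0,0,0.03,0,0,0,1,0,0,0,0,0,0,1]'
```

```text
time: 28.95
tool_pos: [683.8, -101.0, 157.5]
tcp_rot: [3.141, 0.0, 2.046]
contact_force: [0.3, -0.2, -1.1]
grip_width: 40.5
finger_force: 30.0
```

```bash
python3 -m pendant '[0,0,0.04,0,0,0,1,0,0,0,0,0,0,1]';  python3 -m pendant '[0,0,0,0,0,0,-0.1,0,0,0,0,0,0,-0.2,0,0,0,0,0,0,-0.2,0,0,0,0,0,0,-0.2,0,0,-0.3,0,0,0,-0.2,0,0,-0.6,0,0,0,-0.2,0,0,-0.9,0,0,0,-0.2,0,0,-0.9,0,0,0,-0.2,0,0,-0.5,0,0,0,-0.2,0,0,0,0,0,0,-0.2]'
python3 - <<'E'
from h import *
np.set_printoptions(precision=1,suppress=True)
st()
for c in("side","top"):
    capture(c);m=camera_model(c);print([(np.round(x["location"]),round(x["score"],2),at_z(m,x["location"],139 if i else 0)[:2]) for i,t in enumerate(("cube_a","pot_a")) for x in pinpoint(c,t)[:3]])
go([449.6,-236.5,120],90)
E
```

```text
time: 29.15
tool_pos: [683.9, -101.0, 157.0]
tcp_rot: [3.141, 0.001, 2.045]
contact_force: [-1.6, 0.8, 2.9]
grip_width: 40.7
finger_force: 30.0
time: 30.15
tool_pos: [684.9, -101.3, 256.0]
tcp_rot: [3.137, 0.004, 2.045]
contact_force: [-0.7, 1.1, 0.9]
grip_width: 55.0
finger_force: 0.0
30.1 [ 684.9 -101.3  256. ] [179.7   0.2 117.2] [-0.7  1.1  0.9] w 55.0 0.0 j6 -0.73
[(array([344., 259.]), 0.88, array([493.7,  39.8])), (array([372., 240.]), 0.61, array([494.3, -55.7])), (array([333., 158.]), 0.6, array([ 826.1, -234.8])), (array([332., 157.]), 0.86, array([676.8, -85.8])), (array([328., 163.]), 0.58, array([663. , -59.7]))]
[(array([323., 248.]), 0.65, array([498.9,  36.9])), (array([410., 265.]), 0.43, array([ 454.1, -233.6])), (array([374., 183.]), 0.52, array([ 683.2, -102.6])), (array([275., 264.]), 0.39, array([448.3, 169.8]))]
shift [-0.5 -9.   4.4]
turn [-0.  -0.   6.8]
```

```bash
python3 -m pendant '[-0.04,-0.5,0,0,0,0,-0.2,-0.05,-0.8,0,0,0,0,-0.2,-0.05,-0.8,0,0,0,0,-0.2,-0.05,-0.9,0,0,0,0,-0.2,-0.05,-0.9,0,0,0,0,-0.2,-0.05,-0.9,0,0,0,0,-0.2,-0.05,-0.9,0,0,0,0,-0.2,-0.05,-0.9,0,0,0,0,-0.3,-0.05,-0.9,0,0,0,0,-0.3,-0.05,-0.8,0,0,0,0,-0.3,-0.05,-0.7,0,0,0,0,-0.3,0,0,0,0,0,0,-0.3]'
python3 -m pendant '[0,0,0.6,0,0,0.97,-0.3,0,0,0.7,0,0,0.97,-0.3,0,0,0.7,0,0,0.97,-0.3,0,0,0.7,0,0,0.97,-0.3,0,0,0.7,0,0,0.97,-0.3,0,0,0.7,0,0,0.97,-0.3,0,0,0.4,0,0,0.98,-0.3,0,0,0,0,0,0,-0.3,0,0,0,0,0,0,-0.3]'
python3 - <<'E'
from h import *
np.set_printoptions(precision=1,suppress=True)
st(); m=camera_model("wrist"); im=save("wrist","w6.png")
print([(np.round(x["location"]),round(x["score"],2),at_z(m,x["location"],0)[:2]) for x in pinpoint("wrist","cube_a")[:3]])
capture("top");m=camera_model("top")
print([(np.round(x["location"]),round(x["score"],2),at_z(m,x["location"],0)[:2]) for x in pinpoint("top","cube_a")[:4]])
capture("side");m=camera_model("side")
print([(np.round(x["location"]),round(x["score"],2),at_z(m,x["location"],0)[:2]) for x in pinpoint("side","cube_a")[:4]])
go([449.6,-236.5,6],90)
E
```

```text
time: 31.65
tool_pos: [449.2, -239.6, 251.9]
tcp_rot: [-3.141, -0.001, 2.043]
contact_force: [-0.3, -0.2, 0.3]
grip_width: 59.9
finger_force: 0.0
time: 32.55
tool_pos: [451.5, -238.5, 117.2]
tcp_rot: [-3.141, -0.0, 1.573]
contact_force: [0.1, -0.5, 0.5]
grip_width: 59.9
finger_force: 0.0
32.5 [ 451.5 -238.5  117.2] [-180.    -0.    90.1] [ 0.1 -0.5  0.5] w 59.9 0.0 j6 -0.64
[(array([316., 195.]), 0.88, array([ 449.8, -239.4]))]
[(array([323., 247.]), 0.62, array([503.2,  36.4])), (array([350., 254.]), 0.6, array([483. , -47.8])), (array([412., 264.]), 0.57, array([ 455.4, -239.1])), (array([370., 186.]), 0.53, array([ 695.5, -106.5]))]
[(array([437., 221.]), 0.71, array([ 435.8, -234.7])), (array([342., 256.]), 0.61, array([503.5,  38.6])), (array([312., 301.]), 0.6, array([449.6, 177.4])), (array([374., 240.]), 0.53, array([492.2, -58.7]))]
shift [ 0.1 -0.1  3.7]
turn [0. 0. 0.]
```

View pics/w6.png

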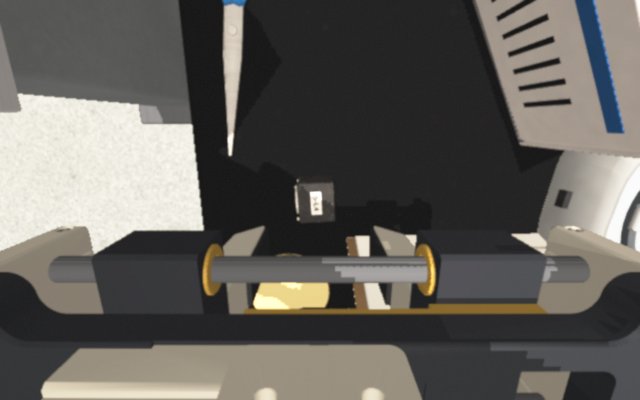

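```bash
python3 -m pendant '[0.04,-0.05,0.5,0,0,0,-0.3,0,0,0.8,0,0,0,-0.3,0,0,0.8,0,0,0,-0.3,0,0,0.8,0,0,0,-0.3,0,0,0.5,0,0,0,-0.3,0,0,0.3,0,0,0,-0.3,0,0,0,0,0,0,-0.3,0,0,0,0,0,0,1,0,0,0,0,0,0,1,0,0,0,0,0,0,1,0,0,0,0,0,0,1,0,0,0,0,0,0,1]'
python3 -m pendant '[0,0,0,0,0,0,1,0,0,-0.2,0,0,0,1,0,0,-0.6,0,0,0,1,0,0,-0.9,0,0,0,1,0,0,-1,0,0,0,1,0,0,-1,0,0,0,1,0,0,-1,0,0,0,1,0,0,-1,0,0,0,1,0,0,-0.6,0,0,0,1,0,0,-0.3,0,0,0,1,0,0,0,0,0,0,1]'
python3 - <<'E'
from h import *
a=np.radians(-62.7);u=np.array([np.cos(a),np.sin(a)]);o=np.array([666.4,-67.3])
st(); g=o-15*u; print(g); go([*g,200],117.3)
E
```

```text
time: 34.05
tool_pos: [449.8, -237.8, 6.8]
tcp_rot: [3.141, 0.001, 1.571]
contact_force: [-1.2, -0.5, 5.2]
grip_width: 32.2
finger_force: 29.5
time: 35.15
tool_pos: [449.8, -237.8, 205.1]
tcp_rot: [3.14, 0.001, 1.571]
contact_force: [0.1, -1.3, -1.1]
grip_width: 32.1
finger_force: 29.5
35.1 [ 449.8 -237.8  205.1] [1.799e+02 1.000e-01 9.000e+01] [ 0.1 -1.3 -1.1] w 32.1 29.5 j6 -0.64
[659.52025668 -53.97074151]
shift [6.13 6.99 0.17]
turn [ 0.02  0.02 -6.83]
```

```bash
python3 -m pendant '[0.4,0.45,-0.2,0,0,0,1,0.6,0.7,-0.2,0,0,0,1,0.7,0.8,-0.2,0,0,0,1,0.7,0.8,0,0,0,0,1,0.7,0.8,0,0,0,0,1,0.7,0.8,0,0,0,0,1,0.7,0.8,0,0,0,0,1,0.7,0.8,0,0,0,0,1,0.5,0.6,0,0,0,0,1,0.43,0.44,0,0,0,0,1,0,0,0,0,0,0,1]'
python3 -m pendant '[0,0,0,0,0,-0.9,1,0,0,0,0,0,-1,1,0,0,0,0,0,-1,1,0,0,0,0,0,-1,1,0,0,0,0,0,-1,1,0,0,0,0,0,-1,1,0,0,0,0,0,-0.9,1,0,0,0,0,0,0,1,0,0,0,0,0,0,1]'
python3 - <<'E'
from h import *
st(); go([659.5,-54,147.5],117.3)
E
```

```text
time: 36.25
tool_pos: [659.7, -51.7, 219.5]
tcp_rot: [-3.138, -0.001, 1.573]
contact_force: [-0.4, -0.0, -0.9]
grip_width: 32.0
finger_force: 29.5
time: 37.15
tool_pos: [658.6, -54.2, 221.4]
tcp_rot: [-3.14, -0.001, 2.043]
contact_force: [-0.1, 0.4, -0.8]
grip_width: 32.0
finger_force: 29.5
37.1 [658.6 -54.2 221.4] [-179.9   -0.   117.1] [-0.1  0.4 -0.8] w 32.0 29.5 j6 -0.67
shift [-0.01  0.03  2.46]
turn [-0.02 -0.01 -0.06]
```

```bash
python3 -m pendant '[0,0.03,0.5,0,0,0,1,0,0,0.7,0,0,0,1,0,0,0.6,0,0,0,1,0,0,0.4,0,0,0,1,0,0,0.2,0,0,0,1,0,0,0.06,0,0,0,1,0,0,0,0,0,0,1]';python3 -m pendant '[0,0,0.03,0,0,0,1,0,0,0.03,0,0,0,1,0,0,0,0,0,0,1]'
```

```text
time: 37.85
tool_pos: [660.3, -53.4, 148.8]
tcp_rot: [3.141, 0.001, 2.045]
contact_force: [-0.1, 1.0, -0.6]
grip_width: 31.9
finger_force: 29.5
time: 38.15
tool_pos: [660.2, -53.3, 147.0]
tcp_rot: [3.141, 0.0, 2.045]
contact_force: [0.4, -0.1, -1.1]
grip_width: 32.2
finger_force: 29.5
```

```bash
python3 -m pendant '[0,0,0.04,0,0,0,1,0,0,0.02,0,0,0,1,0,0,0,0,0,0,1]';  python3 -m pendant '[0,0,0,0,0,0,0,0,0,0,0,0,0,0,0,0,0,0,0,0,0,0,0,0,0,0,0,0,0,0,-0.3,0,0,0,0,0,0,-0.6,0,0,0,0,0,0,-0.9,0,0,0,0,0,0,-0.9,0,0,0,0,0,0,-0.9,0,0,0,0,0,0,-0.4,0,0,0,0,0,0,0,0,0,0,0]'
python3 - <<'E'
from h import *
go([560,-40,270],117)
E
```

```text
time: 38.45
tool_pos: [660.1, -53.3, 145.1]
tcp_rot: [3.141, 0.0, 2.045]
contact_force: [0.3, 0.3, 1.7]
grip_width: 32.2
finger_force: 29.5
time: 39.55
tool_pos: [660.8, -53.4, 267.1]
tcp_rot: [3.138, 0.003, 2.045]
contact_force: [-0.4, 0.8, -0.3]
grip_width: 45.9
finger_force: 0.0
shift [ 1.93 -2.78 -0.11]
turn [0.05 0.04 0.05]
```

Run:
```python
from h import *
go([450,80,220],90)
```

```text
shift [ 7.17 -4.22  1.54]
turn [0.06 0.03 6.8 ]
```

```bash
python3 -m pendant '[0.5,-0.25,0,0,0,0,0,0.8,-0.45,0,0,0,0,0,0.8,-0.5,0,0,0,0,0,0.8,-0.5,0,0,0,0,0,0.8,-0.5,0.2,0,0,0,0,0.8,-0.5,0.2,0,0,0,0,0.8,-0.5,0.3,0,0,0,0,0.8,-0.5,0.3,0,0,0,0,0.7,-0.3,0.3,0,0,0,0,0.37,-0.22,0.2,0,0,0,0,0,0,0,0,0,0,0]'
python3 -m pendant '[0,0,0,0,0,0.9,-0.3,0,0,0,0,0,1,-0.3,0,0,0,0,0,1,-0.3,0,0,0,0,0,1,-0.3,0,0,0,0,0,1,-0.3,0,0,0,0,0,1,-0.3,0,0,0,0,0,0.9,-0.3,0,0,0,0,0,0,-0.3,0,0,0,0,0,0,-0.3]'
python3 - <<'E'
from h import *
np.set_printoptions(precision=1,suppress=True)
st(); m=camera_model("wrist"); im=save("wrist","w7.png")
Z={"screwdriver":42.5,"rest":0}
for t in Z: print(t,[(np.round(x["location"]),round(x["score"],2),at_z(m,x["location"],Z[t])[:2]) for x in pinpoint("wrist",t)[:3]])
c=im[0:240,120:520]; save("","w7c.png",cv2.resize(c,None,fx=2,fy=2,interpolation=cv2.INTER_CUBIC))
E
```

```text
time: 40.65
tool_pos: [446.7, 80.9, 218.0]
tcp_rot: [-3.138, -0.002, 2.047]
contact_force: [-0.4, -0.1, 1.0]
grip_width: 45.7
finger_force: 0.0
time: 41.55
tool_pos: [449.4, 79.8, 219.4]
tcp_rot: [-3.141, 0.0, 1.572]
contact_force: [0.3, -0.1, -0.2]
grip_width: 59.6
finger_force: 0.0
41.5 [449.4  79.8 219.4] [-180.     0.    90.1] [ 0.3 -0.1 -0.2] w 59.6 0.0 j6 0.01
screwdriver [(array([320.,  98.]), 0.67, array([451.1, 174.4]))]
rest [(array([316.,  97.]), 0.59, array([446.5, 178.4]))]
```

View pics/w7c.png

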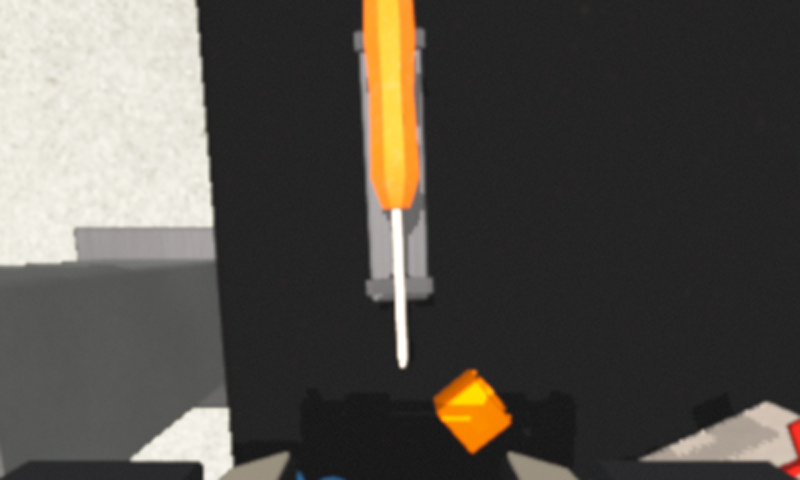

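Run:
```python
from h import *
np.set_printoptions(precision=1,suppress=True)
m=camera_model("wrist")
P=lambda c,z: at_z(m,[120+(c[0]+.5)/2-.5,(c[1]+.5)/2-.5],z)[:2]
t,j,h=P((402,366),55),P((398,208),55),P((389,20),58)
print(t,j,h,np.linalg.norm(t-j));d=h-t;an=np.degrees(np.arctan2(d[1],d[0]));print(an)
d=d/np.linalg.norm(d); org=t+93*d; g=t+108*d; print("org",org,"grip",g); go([*g,33],an)
```

```text
[452.1  81.5] [449.7 167.7] [445.3 255.3] 86.28407766057046
92.24983109199754
org [448.5 174.4] grip [447.9 189.4]
shift [ 3.6 -0.   6.2]
turn [-0.   0.  -0.6]
```

```bash
python3 -m pendant '[0.6,0,0,0,0,0,-0.3,0.8,0,0,0,0,0,-0.3,0.8,0,0,0,0,0,-0.3,0.8,0,0,0,0,-0.55,-0.3,0.6,0,0,0,0,0,-0.3,0,0,0.8,0,0,0,-0.3,0,0,0.9,0,0,0,-0.3,0,0,0.9,0,0,0,-0.3,0,0,0.9,0,0,0,-0.3,0,0,0.9,0,0,0,-0.3,0,0,0,0,0,0,-0.3]'
python3 - <<'E'
from h import *
st(); go([447.9,189.4,35],92.25)
E
```

```text
time: 42.8
tool_pos: [446.3, 187.6, 85.0]
tcp_rot: [-3.135, 0.001, 1.61]
contact_force: [-1.1, -0.3, 0.2]
grip_width: 59.6
finger_force: 0.0
42.8 [446.3 187.6  85. ] [-1.796e+02  1.000e-01  9.220e+01] [-1.1 -0.3  0.2] w 59.6 0.0 j6 0.2
shift [0.06 0.07 1.67]
turn [-0.09  0.02 -0.01]
```

```bash
python3 -m pendant '[0.03,0.04,0.6,0,0,0,-0.3,0,0,0.6,0,0,0,-0.3,0,0,0.47,0,0,0,-0.3,0,0,0,0,0,0,-0.3,0,0,0,0,0,0,-0.3]'
python3 -m pendant '[0,0,0,0,0,0,1,0,0,0,0,0,0,1,0,0,0,0,0,0,1,0,0,0,0,0,0,1,0,0,0,0,0,0,1,0,0,0,0,0,0,1]'
```

```text
time: 43.3
tool_pos: [450.3, 189.2, 38.8]
tcp_rot: [3.14, -0.0, 1.609]
contact_force: [0.2, -0.4, 1.3]
grip_width: 59.5
finger_force: 0.0
time: 43.9
tool_pos: [447.2, 188.9, 37.5]
tcp_rot: [-3.137, 0.001, 1.609]
contact_force: [-5.4, 0.7, 5.3]
grip_width: 24.5
finger_force: 30.0
```

```bash
python3 -m pendant '[0,0,-0.2,0,0,0,1,0,0,-0.4,0,0,0,1,0,0,-0.5,0,0,0,1,0,0,-0.2,0,0,0,1,0,0,0,0,0,-1,1,0,0,0,0,0,-1,1,0,0,0,0,0,-1,1,0,0,0,0,0,-1,1,0,0,0,0,0,-1,1,0,0,0,0,0,-1,1,0,0,0,0,0,-0.3,1,0,0,0,0,0,0,1]'
python3 - <<'E'
from h import *
st(); go([587.6,185.7,74],117.3)
E
```

```text
time: 45.1
tool_pos: [449.8, 189.1, 76.9]
tcp_rot: [3.141, 0.0, 2.048]
contact_force: [-0.3, -0.6, -0.6]
grip_width: 24.8
finger_force: 30.0
45.1 [449.8 189.1  76.9] [180.    0.  117.3] [-0.3 -0.6 -0.6] w 24.8 30.0 j6 -0.24
shift [-2.21  4.03  0.1 ]
turn [0.01 0.   0.01]
```

```bash
python3 -m pendant '[-0.3,0.5,0,0,0,0,1,-0.4,0.7,0,0,0,0,1,-0.4,0.7,0,0,0,0,1,-0.4,0.7,0,0,0,0,1,-0.4,0.7,0,0,0,0,1,-0.31,0.73,0.1,0,0,0,1,0,0,0,0,0,0,1,0,0,0,0,0,0,1]'
python3 - <<'E'
from h import *
np.set_printoptions(precision=1,suppress=True)
st(); go([587.6,185.7,74],117.3)
a=np.radians(-62.7);u=np.array([np.cos(a),np.sin(a)]);v=np.array([-u[1],u[0]])
im=capture("side");m=camera_model("side")
for x in pinpoint("side","catch_tail")[:2]: print(x["location"],at_z(m,x["location"],106)[:2])
p,_=tcp(); print("expected tip px",proj(m,[*(p[:2]+108*u),p[2]+18.5]))
c=im[150:290,220:400]; save("","s2.png",cv2.resize(c,None,fx=4.2,fy=4.2,interpolation=cv2.INTER_CUBIC))
E
```

```text
time: 45.9
tool_pos: [587.0, 185.7, 73.2]
tcp_rot: [-3.14, -0.0, 2.048]
contact_force: [0.3, 0.3, -0.4]
grip_width: 24.6
finger_force: 30.0
45.9 [587.  185.7  73.2] [-179.9   -0.   117.3] [ 0.3  0.3 -0.4] w 24.6 30.0 j6 -0.29
shift [-0.  0. -0.]
turn [-0. -0.  0.]
[292.8, 194.7] [653.   61.6]
expected tip px [288.1 207.7]
```

View pics/s2.png

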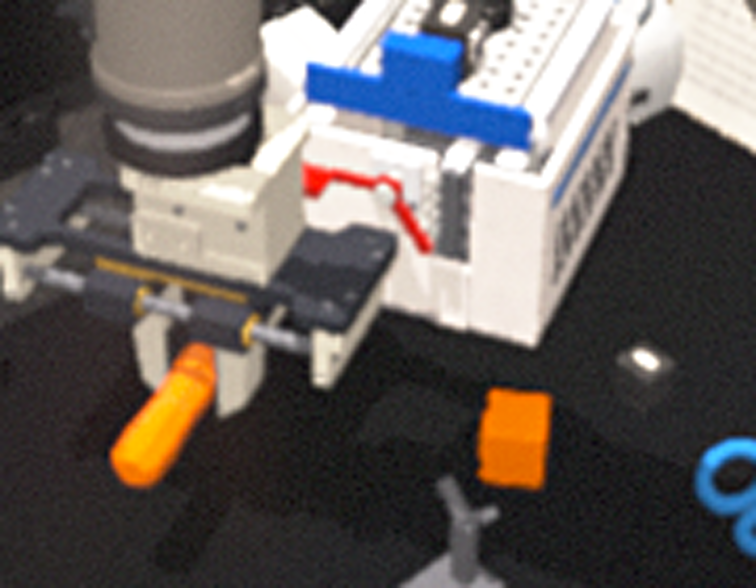

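```bash
python3 -m pendant '[-0.3,0,0,0,0,0,1,-0.4,0,0,0,0,0,1,-0.4,0,0,0,0,0,1,-0.35,0,0,0,0,0,1,-0.22,0,0,0,0,0,1,0,0,0,0,0,0,1,0,0,0,0,0,0,1]'
python3 - <<'E'
from h import *
np.set_printoptions(precision=1,suppress=True)
st()
im=capture("top");m=camera_model("top")
a=np.radians(-62.7);u=np.array([np.cos(a),np.sin(a)]);p,_=tcp(); print("expected tip px",proj(m,[*(p[:2]+108*u),p[2]+18.5]),[x["location"] for x in pinpoint("top","catch_tail")[:2]])
c=im[150:250,270:390]; save("","t2.png",cv2.resize(c,None,fx=5,fy=5,interpolation=cv2.INTER_CUBIC))
E
```

```text
time: 46.7
tool_pos: [610.5, 141.2, 73.6]
tcp_rot: [-3.141, -0.0, 2.048]
contact_force: [0.1, -0.1, -1.0]
grip_width: 24.3
finger_force: 30.0
46.7 [610.5 141.2  73.6] [-180.    -0.   117.4] [ 0.1 -0.1 -1. ] w 24.3 30.0 j6 -0.37
expected tip px [321.4 192.2] [[316.7, 189.5]]
```

View pics/t2.png

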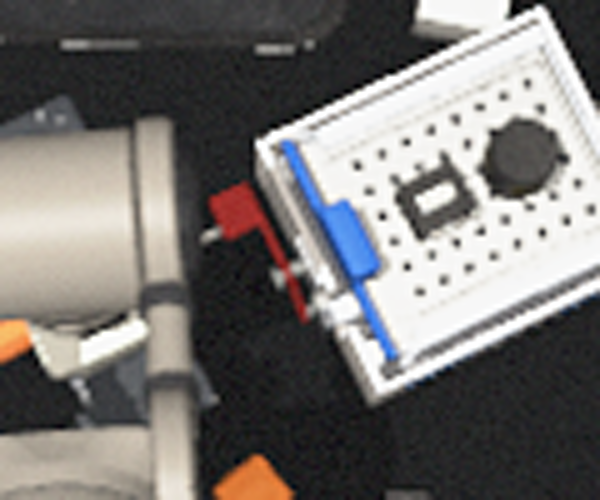

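```bash
python3 -m pendant '[0,0,-0.15,0,0,0,1,0,0,-0.15,0,0,0,1,0,0,-0.1,0,0,0,1,0,0,0,0,0,0,1]'; python3 -m pendant '[0,0,-0.1,0,0,0,1,0,0,-0.1,0,0,0,1,0,0,-0.1,0,0,0,1,0,0,-0.1,0,0,0,1,0,0,-0.1,0,0,0,1,0,0,0,0,0,0,1,0,0,0,0,0,0,1]'
```

```text
time: 47.2
tool_pos: [610.8, 141.6, 86.5]
tcp_rot: [3.14, 0.0, 2.049]
contact_force: [-0.7, -0.6, -0.5]
grip_width: 24.8
finger_force: 30.0
time: 47.9
tool_pos: [610.6, 141.4, 100.8]
tcp_rot: [3.141, 0.0, 2.049]
contact_force: [0.3, 0.0, -0.3]
grip_width: 24.5
finger_force: 30.0
```

```bash
python3 -m pendant '[0,0,0,0,0,0,1,0,0,0,0,0,0,1,0,0,0,0,0,0,1,0,0,0,0,0,0,1,0,0,0,0,0,0,1,0,0,0,0,0,0,1,0,0,0,0,0,0,1,0,0,0,0,0,0,1]'
python3 - <<'E'
from h import *
st()
a=capture("side")[140:250,250:390];b=capture("top")[150:250,270:390]
a=cv2.resize(a,None,fx=2.8,fy=2.8,interpolation=cv2.INTER_CUBIC);b=cv2.resize(b,(int(120*308/100),308),interpolation=cv2.INTER_CUBIC)
save("","st3.png",np.hstack([a,b]))
for c,t in(("side","catch_tail"),("top","catch_tail"),("side","tray_grip"),("top","tray_grip"),("side","tray")): print(c,t,[np.round(x["location"],1) for x in pinpoint(c,t)[:2]])
E
```

```text
time: 48.7
tool_pos: [610.6, 141.3, 100.7]
tcp_rot: [3.142, 0.0, 2.049]
contact_force: [1.3, 0.1, -1.9]
grip_width: 24.5
finger_force: 30.0
48.7 [610.6 141.3 100.7] [180.    0.  117.4] [ 1.3  0.1 -1.9] w 24.5 30.0 j6 -0.37
side catch_tail [array([328.4, 206.7])]
top catch_tail [array([321.7, 193.3])]
side tray_grip [array([322.1, 181. ])]
top tray_grip [array([341.4, 198.8])]
side tray [array([328.6, 177.5])]
```

View pics/st3.png

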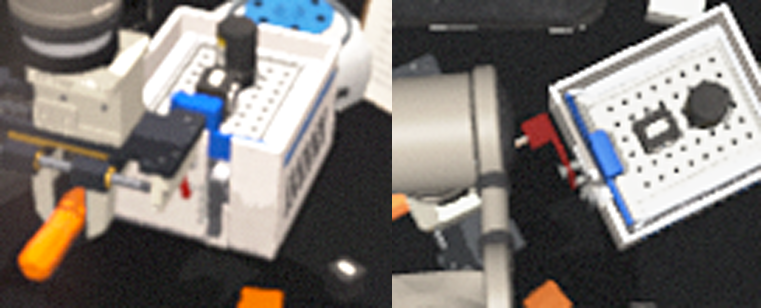

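The lift is sinking, with the cube and pot upright on the tray. I'll keep the catch up.

```bash
for i in 1 2 3; do python3 -m pendant '[0,0,0,0,0,0,1,0,0,0,0,0,0,1,0,0,0,0,0,0,1,0,0,0,0,0,0,1,0,0,0,0,0,0,1,0,0,0,0,0,0,1,0,0,0,0,0,0,1,0,0,0,0,0,0,1,0,0,0,0,0,0,1,0,0,0,0,0,0,1,0,0,0,0,0,0,1,0,0,0,0,0,0,1]' | tail -3 | head -1
python3 - <<'E'
from h import *
np.set_printoptions(precision=1,suppress=True)
capture("side");m=camera_model("side")
for t in("tray_grip","tray"): print(t,[np.round(x["location"],1) for x in pinpoint("side",t)[:1]])
a=np.radians(-62.7);u=np.array([np.cos(a),np.sin(a)]);s=np.array([666.4,-67.3])+u
print([proj(m,[*(s-71*u),135+40-d]) for d in(0,36,50,55)],[proj(m,[*s,135-d]) for d in(0,36,50,55)])
E
done
```

```text
contact_force: [1.1, 0.2, -1.6]
tray_grip [array([317.9, 184.1])]
tray [array([328.3, 183.2])]
[array([319.6, 163.4]), array([319.4, 176.1]), array([319.3, 180.9]), array([319.3, 182.6])] [array([329.5, 162.3]), array([329.1, 174.2]), array([329. , 178.7]), array([328.9, 180.3])]
contact_force: [0.1, -0.2, -0.7]
tray_grip [array([321.9, 183.2])]
tray [array([327.1, 182.4])]
[array([319.6, 163.4]), array([319.4, 176.1]), array([319.3, 180.9]), array([319.3, 182.6])] [array([329.5, 162.3]), array([329.1, 174.2]), array([329. , 178.7]), array([328.9, 180.3])]
contact_force: [1.6, -0.2, -2.4]
tray_grip [array([321. , 186.1])]
tray [array([330.8, 182.1])]
[array([319.6, 163.4]), array([319.4, 176.1]), array([319.3, 180.9]), array([319.3, 182.6])] [array([329.5, 162.3]), array([329.1, 174.2]), array([329. , 178.7]), array([328.9, 180.3])]
```

```bash
python3 -m pendant '[0,0,0.2,0,0,0,1,0,0,0.3,0,0,0,1,0,0,0.3,0,0,0,1,0,0,0.1,0,0,0,1,0.3,0,0,0,0,0,1,0.4,0,0,0,0,0,1,0.4,0,0,0,0,0,1,0.4,0,0,0,0,0,1,0.3,0,0,0,0,0,1,0,0,0,0,0,0,1]'
python3 - <<'E'
from h import *
st();go([448,189.2,80],92.25)
E
```

```text
time: 54.1
tool_pos: [584.9, 190.9, 73.9]
tcp_rot: [3.141, -0.0, 2.051]
contact_force: [-0.4, -1.2, -0.7]
grip_width: 24.2
finger_force: 30.0
54.1 [584.9 190.9  73.9] [180.   -0.  117.5] [-0.4 -1.2 -0.7] w 24.2 30.0 j6 -0.29
shift [ 2.06 -4.07 -0.2 ]
turn [ 0.   -0.    6.31]
```

```bash
python3 -m pendant '[0.3,-0.5,-0.2,0,0,0,1,0.35,-0.7,-0.2,0,0,0,1,0.35,-0.7,-0.2,0,0,0,1,0.35,-0.7,-0.1,0,0,0,1,0.35,-0.7,0,0,0,0,1,0.36,-0.77,0,0,0,0,1,0,0,0,0,0,0,1]'
python3 -m pendant '[0,0,0,0,0,0.8,1,0,0,0,0,0,1,1,0,0,0,0,0,1,1,0,0,0,0,0,1,1,0,0,0,0,0,1,1,0,0,0,0,0,1,1,0,0,0,0,0,0.5,1,0,0,0,0,0,0,1,0,0,0,0,0,0,1]'
python3 - <<'E'
from h import *
np.set_printoptions(precision=1,suppress=True)
st();go([447.5,189,80],92.25)
p,r=tcp(); ax=r.as_matrix()[:,0]; c=p-19*r.as_matrix()[:,2]
im=capture("side");m=camera_model("side")
for x in regions_of("side","screwdriver")[:2]:
    M=x["pixels"].astype(np.uint8); ys,xs=np.nonzero(M); q=np.stack([xs,ys],1).astype(np.float32); l=cv2.fitLine(q,cv2.DIST_HUBER,0,.01,.01).ravel(); t=(q-l[2:])@l[:2]; print(x["score"],len(q),l[:2],"ends",l[2:]+t.min()*l[:2],l[2:]+t.max()*l[:2])
for tilt in(-10,-5,0,5,10): # + = tip up
    a=np.radians(tilt); d=np.cos(a)*ax+np.array([0,0,-np.sin(a)])
    print(tilt,"tip",proj(m,c-108*d),"end",proj(m,c+78*d))
o=im.astype(int);bw=(o[:,:,0]>190)&(o[:,:,1]<190)&(o[:,:,1]>60)&(o[:,:,2]<80)
n,lab,s,cen=cv2.connectedComponentsWithStats(bw.astype(np.uint8));print([(s[i][:5],cen[i]) for i in range(1,n) if s[i][4]>15])
E
```

```text
time: 54.8
tool_pos: [445.8, 187.7, 94.7]
tcp_rot: [-3.139, -0.001, 2.05]
contact_force: [0.4, -0.5, -1.4]
grip_width: 24.4
finger_force: 30.0
time: 55.7
tool_pos: [449.4, 187.9, 94.8]
tcp_rot: [3.141, 0.0, 1.61]
contact_force: [0.2, -0.4, -0.1]
grip_width: 24.5
finger_force: 30.0
55.7 [449.4 187.9  94.8] [180.    0.   92.2] [ 0.2 -0.4 -0.1] w 24.5 30.0 j6 0.2
shift [ 0.  -0.1  0.5]
turn [ 0.  0. -0.]
0.56 536 [ 0.8 -0.6] ends [275.9 288.8] [307.9 266.4]
-10 tip [345.7 246.1] end [278.2 280.5]
-5 tip [346.4 242.6] end [277.9 283.3]
0 tip [346.7 239.2] end [278.  285.8]
5 tip [346.8 235.9] end [278.2 288.2]
10 tip [346.7 232.8] end [278.7 290.4]
[(array([   0,  126,   75,   88, 4518], dtype=int32), array([ 32.7, 168.3])), (array([275, 263,  35,  29, 428], dtype=int32), array([291.7, 277.4]))]
```

```bash
python3 -m pendant '[0.03,-0.07,0,0,0,0,1,0,0,0.4,0,0,0,1,0,0,0.5,0,0,0,1,0,0,0.4,0,0,0,1,0,0,0.25,0,0,0,1,0,0,0.1,0,0,0,1,0,0,0,0,0,0,1]'; python3 -m pendant '[0,0,0.08,0,0,0,1,0,0,0.08,0,0,0,1,0,0,0.05,0,0,0,1,0,0,0,0,0,0,1]'
```

```text
time: 56.5
tool_pos: [446.6, 188.8, 45.0]
tcp_rot: [-3.141, 0.0, 1.609]
contact_force: [-0.4, 0.0, -0.4]
grip_width: 24.3
finger_force: 30.0
time: 56.9
tool_pos: [446.6, 188.8, 38.8]
tcp_rot: [-3.142, 0.0, 1.609]
contact_force: [-0.2, -0.4, -0.1]
grip_width: 24.6
finger_force: 30.0
```

```bash
python3 -m pendant '[0,0,0.04,0,0,0,1,0,0,0.03,0,0,0,1,0,0,0,0,0,0,1]'; python3 -m pendant '[0,0,0.03,0,0,0,1,0,0,0,0,0,0,1]'
```

```text
time: 57.2
tool_pos: [447.3, 188.9, 37.6]
tcp_rot: [3.14, -0.0, 1.609]
contact_force: [-0.7, -0.9, 6.2]
grip_width: 25.0
finger_force: 30.0
time: 57.4
tool_pos: [447.4, 188.9, 37.4]
tcp_rot: [3.14, -0.0, 1.609]
contact_force: [-2.3, -1.0, 15.1]
grip_width: 24.5
finger_force: 30.0
```

```bash
python3 -m pendant '[0,0,-0.03,0,0,0,1,0,0,0,0,0,0,0.7,0,0,0,0,0,0,0.3,0,0,0,0,0,0,0,0,0,0,0,0,0,-0.3,0,0,0,0,0,0,-0.3,0,0,-0.5,0,0,0,-0.3,0,0,-0.8,0,0,0,-0.3,0,0,-0.9,0,0,0,-0.3,0,0,-0.9,0,0,0,-0.3,0,0,0,0,0,0,-0.3]'
python3 -m pendant '[-0.4,0,-0.5,0,0,0,-0.3,-0.8,0,-0.7,0,0,0,-0.3,-0.8,0,-0.7,0,0,0,-0.3,-0.8,0,-0.5,0,0,0,-0.3,-0.8,0,-0.3,0,0,0,-0.3,0,0,0,0,0,0.55,-0.3,0,0,0,0,0,0,-0.3,0,0,0,0,0,0,-0.3]'
cat > chk.py <<'E'
from h import *
np.set_printoptions(precision=1,suppress=True)
def sw(im,m,x0,x1):
    # orange handle axis at z=55 and bright shaft
    o=im.astype(int);r,g,b=o[...,0],o[...,1],o[...,2]
    M=((r>170)&(b<90)&(g>70)).astype(np.uint8); n,l,s,c=cv2.connectedComponentsWithStats(M); k=1+np.argmax(s[1:,4]*(s[1:,3]>60))
    ys,xs=np.nonzero(l==k); rows=[(np.mean(xs[ys==y]),y) for y in range(ys.min()+3,ys.max()-3,6)]
    W=((r>150)&(b>150)); sh=[]
    for y in range(ys.max()+3,ys.max()+90,6):
        q=np.nonzero(W[y,x0:x1])[0]
        if 0<len(q)<12: sh.append((x0+q.mean(),y))
    h=[at_z(m,p,57)[:2] for p in rows]; t=[at_z(m,p,55)[:2] for p in sh]
    print("handle",h[0],h[-1],"n",len(h));print("shaft",t[0],t[-1],len(t))
E
python3 - <<'E'
from chk import *
st(); m=camera_model("wrist"); im=save("wrist","w8.png"); sw(im,m,300,340)
for t,z in(("screwdriver",42.5),("rest",0)): print(t,[(np.round(x["location"]),round(x["score"],2),at_z(m,x["location"],z)[:2]) for x in pinpoint("wrist",t)[:3]])
print("before:"); old=cv2.imread("pics/w7.png")[:,:,::-1]; p,r=tcp(); T=np.array(m["pose"]); 
q=R.from_euler("xyz",[-np.pi,0,1.572]); D=q.as_matrix()@r.as_matrix().T; N=np.eye(4);N[:3,:3]=D@T[:3,:3];N[:3,3]=np.array([449.4,79.8,219.4])+D@(T[:3,3]-p); m2=dict(m);m2["pose"]=N; sw(old,m2,300,340)
E
```

```text
time: 58.5
tool_pos: [448.7, 189.4, 132.9]
tcp_rot: [3.135, -0.001, 1.609]
contact_force: [0.6, 0.9, -0.1]
grip_width: 59.7
finger_force: 0.0
time: 59.3
tool_pos: [450.4, 81.0, 210.0]
tcp_rot: [-3.14, 0.0, 1.572]
contact_force: [-0.2, 0.1, -0.9]
grip_width: 59.4
finger_force: 0.0
59.3 [450.4  81.  210. ] [-179.9    0.    90.1] [-0.2  0.1 -0.9] w 59.4 0.0 j6 0.01
handle [444.7 259.2] [448.9 172.8] n 17
shaft [450.5 127.1] [452.2  80.9] 8
screwdriver [(array([316.,  96.]), 0.66, array([447.8, 177. ]))]
rest [(array([316.,  99.]), 0.75, array([447.4, 176.3]))]
before:
handle [444.6 260.8] [449.  171.9] n 17
shaft [450.6 125.9] [452.4  85.5] 7
```

```bash
python3 -m pendant '[0,0,-0.5,0,0,0,-0.3,0,0,-0.5,0,0,0,-0.3,0,0,0,0,0,0,-0.3,0,0,0,0,0,0,-0.3]' | head -1
python3 - <<'E'
from h import *
np.set_printoptions(precision=1,suppress=True)
a=np.radians(-62.7);u=np.array([np.cos(a),np.sin(a)]);v=np.array([-u[1],u[0]]);s=np.array([666.4,-67.3])+u
Z={"tray":80,"tray_grip":120,"cube_a":84,"pot_a":84}
for c in("top","side"):
    capture(c);m=camera_model(c)
    for t in Z:
        for x in pinpoint(c,t)[:3]:
            d=at_z(m,x["location"],Z[t])[:2]-s
            if np.linalg.norm(d)<150: print(c,t,round(x["score"],2),"uv",d@u,d@v)
E
```

```text
time: 59.85
top tray 0.63 uv -0.014781908031972796 -5.601290610775761
top tray_grip 0.67 uv -57.90965852641216 -8.49388908186727
top tray_grip 0.17 uv -107.2598998106513 49.80186422535305
top cube_a 0.62 uv -12.618409596606961 0.2458475488712632
top pot_a 0.74 uv 37.59109610033272 1.048883105219753
top pot_a 0.43 uv -64.55458533912318 1.397506152797473
side tray 0.92 uv -9.711222551125827 -2.435882356883565
side tray 0.74 uv -22.261814170777182 7.795575119483323
side tray_grip 0.94 uv -68.8934474962552 -2.645512622774893
side tray_grip 0.21 uv -60.59131502652771 -25.35389054120039
side cube_a 0.61 uv -9.330121866558436 -4.340561790736085
side pot_a 0.46 uv 11.52210010757477 0.7330468667197865
```

```bash
python3 -c "from plant import *; print(close_job())"
```

```text
the job is handed in; nothing more can be done
None
```

I handed the job in at about 60 s of robot time. The tray is home with its plain end first, the one cube and one pot on the bench stand upright on it, the lift is at the bottom, and the screwdriver is back in its rest within about 1 mm. `close_job()` gave no verdict; the final state comes from camera and position checks only.

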